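# Park the tall bottle in its rack and bar it in

### The arm

A 6-joint arm with a two-finger parallel gripper is mounted at the origin on the work surface. World frame = base frame: x ahead of the robot, y to its left, z up, the work surface at z = 0. Lengths are in m, angles in degrees, forces in N, time in s.
With the tool pointing down it reaches from about 0.4 to 0.825 m from the base axis. Payload 7 kg.
Tool frame: the origin (TCP) lies between the finger pads; the fingertips stand 14 mm ahead of it and the grasp point (between the pads) lies 5 mm behind it; z points along the fingers, y is the line along which they close (so a half turn about z gives the same grasp; the last joint's range is limited). The gripper opens to 88 mm and grips with 3 to 60 N. Pads are 19 mm wide; open, the fingers measure 130 mm over their backs; the gripper's body (78 mm by 193 mm) begins 47 mm behind the grasp point.
Start: joints at [-51.045, 20.546, 0.682, 0, -70.136, -16.507], TCP at [0.258, -0.624, 0.219] pointing down, gripper open.
Joint ranges: [-176.03, 176.03], [-82.01, 121.73], [-58.28, 71.71], [-173.87, 95.51], [-174.79, -0.11], [-173.66, 173.66]. Speed limits (degrees/s): [136.94, 136.94, 172.46, 180, 180, 180].

### API

Orientations are given as [roll, pitch, yaw] about the fixed x, y, z axes, in that order (R = Rz(yaw) Ry(pitch) Rx(roll)).
In Python, from plant import status, cams, job gives the robot as it stands. The module is installed in compiled form; this text tells all that it offers.
- The arm moves only by the tool step_arm, never from a script. Its arguments are lists of equal length, an entry for each row: "xyz": the shift along the tool's x, y, z each as a share of 20 cm, from -1 to 1, a list of three; "yaw": the turn about the tool's z as a share of 360 degrees, from -1 to 1; "claw": the closure, from -1 (fully open) to 1 (shut). A call has 1 to 20 rows; each row is the pose to reach, as a shift and turn from the pose commanded when the call began, along the tool's axes at that moment, turning the shorter way round; what a row does not reach only later rows make up. A row lasts 1/12 s, in which the tool goes at most 41.7 mm and 7.16 degrees, less where a joint would pass 70% of its speed; a pose out of reach is approached as far as the arm can. A call with a number of a shift or a turn outside -1 to 1 is refused whole. A call with a gripper value outside its range is refused whole. The fingers move at their own pace and stop on an object; "grip_force" is the grip in N (left out, the last holds). Time passes only in rows, so rows that repeat a pose let the fingers close. It gives the time, the measured TCP pose, the force, the opening and the grip force at its end, in the units of the state.
- status.get_state(): the state, without advancing time (a new reading comes with each control period).
- cams.capture(name): name is "scene" or "side" or "wrist"; returns (picture, depth): 480x640x3 uint8, blue, green, red; 480x640 float32, m along the optical axis (not along the pixel's ray), 0 where there is no reading.
- cams.calibration(name): a dict with "mtx" (3x3 intrinsics, pixels), "camera_from_world" (4x4, takes a point from world to camera coordinates); the wrist camera has in their place "T_tool_cam" (4x4, takes a point from camera to tool coordinates, whose origin is the TCP and whose axes are the flange's). Camera axes: x right, y down, z forward; pixel columns grow to the right and rows downward; lengths in m; the calibration is good to about 2 mm. The wrist camera is an equidistant fisheye: a pixel r from the principal point sees the ray r / f radians off the axis. A picture is of the moment at which its call begins: read the wrist's pose just before it. calibration takes no time and is no camera call.
- job.close_job(): hands the job in; it is judged then, once.
The state is a dict: "time_s": time; "joints": joint angles; "qd": joint speeds; "joint_torque": joint torques, N m; "tcp_pos": TCP position; "eef_rot": TCP orientation; "contact_force": force on the tool from outside, world axes, zero at the start; "moment": the same for the moment, N m; "gripper_width": finger opening in m; "gripper_force": force on a finger pad.
Only numpy, scipy, OpenCV 4.12 (cv2) and the standard library are available. Lean on these libraries where they do the work, as an engineer would, in place of code of your own. Each camera call takes 0.05 s, during which the arm holds its last target. There are 200 camera calls.

### The job

With the fingertips, push the tall narrow bottle across the stool top, low on its body so that it slides upright without tipping, into the open end of the low white rack until it stands against the rack's back rail. Then push the grey tab of the rack's sliding bar fully home, so that the bar closes across the front of the bottle. Do not lift the bottle or anything else, and leave the other things where they are.

Things in the scene. Friction and masses are not known exactly. Their poses are not given: they have to be found in the camera images.
- bottle: tall narrow round bottle, white, paper label, small grey cap: 50 mm diameter, 200 mm tall, about 0.3 kg, loose, on the slatted stool top (its surface is 30 mm above the work surface; bottles slide over the slats without catching). Pushed above about a third of its height it may tip. Origin: centre of its underside, z up
- rack: low white U-shaped rack fixed on the stool top; walls 30 mm tall, 6 mm thick, no floor. Origin: on the stool top where the bottle's axis stands when it touches the back rail; x points into the rack (open end to back rail), y left seen from the open end. Inner faces: back rail x = +25 mm, side walls y = +42 and -42 mm. The bottle starts 140 to 180 mm towards -x, up to 45 mm off to a side
- rack_mouth (a point): middle of the rack's open end, on the stool top, 52 mm towards -x of the rack's origin, where the side walls end. Two small 30 mm tall blocks outside the walls guide the bar; they end 3 mm further out, the left one reaches to y = +68 mm and the right one to y = -61 mm of the rack
- bar (a joint): the rack's sliding bar: flat steel, 8 mm thick, 9 to 23 mm above the stool top, crossing the rack at x = -40 mm of its frame. Value in m: 0 = drawn fully out to +y (rack open), 0.105 = fully home, right across, at its end stop. It moves towards -y of the rack, with about 1.5 N of friction, and stays where it is left
- bar_tab (a point): centre of the upright grey tab at the outer (+y) end of the bar, 25 mm above the stool top. The tab is 36 mm along the rack's x, 10 mm along its y, and stands 1 to 44 mm above the stool top. In the rack's frame: x = -40 mm, y = 180 mm minus the bar's value. Push its outer face, towards -y of the rack
- mug: red ceramic mug with a side handle, 80 mm wide, 90 mm tall; a bystander. Origin: centre of its underside
- clip_tray: low clear acrylic tray of hair clips, 100 x 150 mm, 22 mm tall; a bystander. Origin: centre of its underside
- soap_box: flip-lid plastic soap box, shut, 80 x 115 mm, 40 mm tall; a bystander. Origin: centre of its underside
- jar: squat amber jar, 72 mm wide, 70 mm tall; a bystander. Origin: centre of its underside
- conditioner: stout bottle, 74 mm wide, 150 mm tall; a bystander. Origin: centre of its underside
- nail_brush: wooden nail brush, 35 x 90 mm, 30 mm tall; a bystander. Origin: centre of its underside
Things that resemble listed ones, but are neither listed nor needed, are in the scene too. Leave any blue or pink look-alike of the bottle alone.

How it is judged:
By the outcome, as a careful person would: the job done as asked, in the order asked, and still so for the second after the job is handed in, with the robot touching nothing.
It also fails if it takes over 72 s, if anything falls off the work surface, if the arm or the gripper's body presses on something with over 40 N, if the wrist force passes 120 N, or if a joint passes its speed limit or range.

## Working session

There is one attempt and no reset: what is moved stays moved. The work goes in short steps, Python scripts to look and compute and a tool call to move; the robot and the scene stay as the last step left them, time stands still between calls to the robot, and variables do not carry over. Pictures are saved under pics/ and viewed, at most 10 in all, crops included, and the job is handed in when it is done.

Besides the shell and the picture viewer there is one more tool, called after ">>>" in YAML: its name, and indented under it one key for each argument. step_arm: Moves the arm, as the interface text tells. Shift numbers are shares of 20 cm and turn numbers shares of 360 degrees, none past 1 either way. Its arguments: {"type":"object","properties":{"xyz":{"type":"array"},"yaw":{"type":"array"},"claw":{"type":"array"},"grip_force":{"type":"number"}},"required":["xyz","yaw","claw"]}

```bash
mkdir -p pics; python3 - <<'E'
from plant import status,cams
import cv2,numpy as np
s=status.get_state();print({k:np.round(s[k],3) for k in('time_s','tcp_pos','eef_rot','contact_force','gripper_width')})
for n in('scene','side'):
    p,d=cams.capture(n);cv2.imwrite(f'pics/{n}0.png',p);np.savez(f'{n}0.npz',p=p,d=d)
    c=cams.calibration(n);print(n,np.round(c['mtx'],1).tolist(),np.round(c['camera_from_world'],3).tolist())
E
```

```text
{'time_s': np.float64(0.0), 'tcp_pos': array([ 0.258, -0.623,  0.218]), 'eef_rot': array([ 1.79903e+02, -8.00000e-03, -1.57559e+02]), 'contact_force': array([-0.444,  0.789,  0.858]), 'gripper_width': np.float64(0.088)}
scene [[611.1, 0.0, 323.0], [0.0, 611.1, 240.7], [0.0, 0.0, 1.0]] [[0.285, 0.959, 0.005, -0.292], [0.82, -0.241, -0.518, -0.374], [-0.496, 0.152, -0.855, 1.83], [0.0, 0.0, 0.0, 1.0]]
side [[545.3, 0.0, 314.8], [0.0, 545.3, 235.8], [0.0, 0.0, 1.0]] [[-0.887, -0.461, 0.023, 0.548], [-0.315, 0.57, -0.759, 0.138], [0.337, -0.681, -0.651, 1.062], [0.0, 0.0, 0.0, 1.0]]
```

View pics/scene0.png

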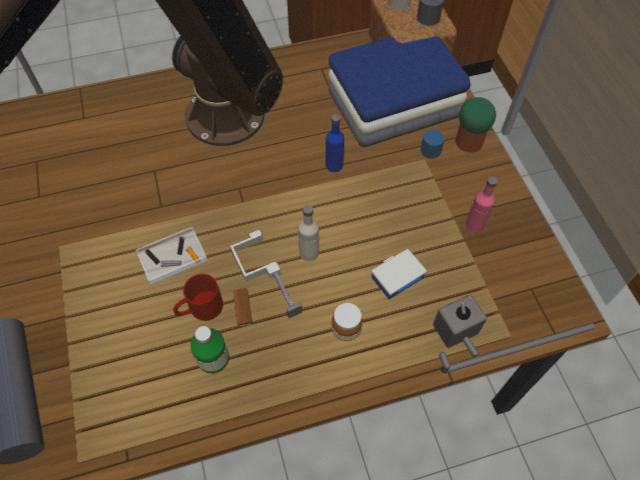

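View pics/side0.png

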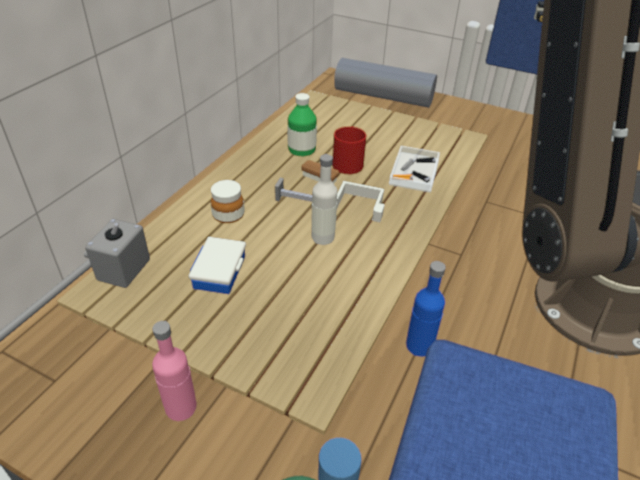

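The listed bottle could be confused with the blue bottle (335,150), the pink bottle (480,208) and the green conditioner (209,350). The white bottle with the grey cap at scene (309,240) matches the description. The rack is at (255,258), opening to the right, and the tab is at (294,309). I'll check all of this in one close crop.

```bash
cat > h.py <<'E'
import numpy as np,cv2
from plant import cams
def plane(n,uv,z):
    c=cams.calibration(n);T=np.linalg.inv(c['camera_from_world'])
    uv=np.atleast_2d(np.array(uv,float));r=np.c_[uv,np.ones(len(uv))]@np.linalg.inv(c['mtx']).T@T[:3,:3].T
    o=T[:3,3];return o+r*((z-o[2])/r[:,2])[:,None]
def cloud(n,d):
    c=cams.calibration(n);T=np.linalg.inv(c['camera_from_world']);K=c['mtx']
    v,u=np.mgrid[:480,:640];P=np.stack([(u-K[0][2])/K[0][0]*d,(v-K[1][2])/K[1][1]*d,d],-1)
    return P@T[:3,:3].T+T[:3,3]
E
python3 - <<'E'
from h import *
f=np.load('scene0.npz');p,d=f['p'],f['d']
cv2.imwrite('pics/crop0.png',cv2.resize(p[190:330,220:350],None,fx=4.2,fy=4.2,interpolation=cv2.INTER_CUBIC))
P=cloud('scene',d)
for u,v in[(309,240),(307,212),(255,262),(280,240),(293,312),(347,312),(400,268),(300,290),(243,300)]:print(u,v,np.round(P[v,u],3))
E
```

```text
309 240 [0.567 0.1   0.133]
307 212 [0.553 0.101 0.232]
255 262 [ 0.532 -0.032  0.034]
280 240 [0.485 0.045 0.029]
293 312 [0.703 0.021 0.059]
347 312 [0.757 0.136 0.101]
400 268 [0.67  0.299 0.073]
300 290 [0.639 0.055 0.032]
243 300 [ 0.642 -0.084  0.064]
```

View pics/crop0.png

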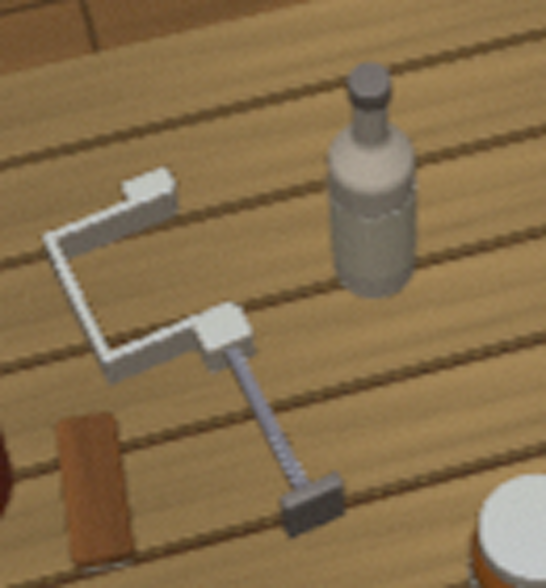

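```bash
cat > m.py <<'E'
from h import *
f=np.load('scene0.npz');p,d=f['p'],f['d']
px=lambda L:np.array(L)/4.2+[220,190]
A=plane('scene',px([(45,237),(108,360),(163,168),(252,325),(235,302)]),.06)[:,:2]
M=np.array([(31,-48),(31,48),(-55,-61),(-55,68),(-55,42)])/1000
a=A-A.mean(0);m=M-M.mean(0);th=np.arctan2((m[:,0]*a[:,1]-m[:,1]*a[:,0]).sum(),(m*a).sum())
R=np.array([[np.cos(th),-np.sin(th)],[np.sin(th),np.cos(th)]]);t=A.mean(0)-R@M.mean(0)
print('rack yaw',np.degrees(th),'org',t,'res mm',np.round((A-(M@R.T+t))*1000,1).tolist())
inr=lambda X:np.round((np.atleast_2d(X)[:,:2]-t)@R*1000,1).tolist()
print('tab top corners in rack',inr(plane('scene',px([(280,505),(340,474),(345,490),(288,520)]),.074)))
from scipy.optimize import least_squares
for n in('scene','side'):
    d=np.load(n+'0.npz')['d'];P=cloud(n,d).reshape(-1,3)
    Q=P[(abs(P[:,0]-.56)<.06)&(abs(P[:,1]-.1)<.06)&(P[:,2]>.045)&(P[:,2]<.14)]
    s=least_squares(lambda c:np.hypot(*(Q[:,:2]-c).T)-.025,Q[:,:2].mean(0),loss='soft_l1',f_scale=.002)
    C=P[(abs(P[:,0]-.56)<.06)&(abs(P[:,1]-.1)<.06)&(P[:,2]>.215)]
    print(n,len(Q),'bottle',s.x,'cap',C.mean(0) if len(C) else 0,'top',C[:,2].max() if len(C) else 0,inr(s.x))
    W=P[(P[:,2]>.045)&(P[:,2]<.068)&(abs(P[:,0]-.54)<.12)&(abs(P[:,1]+.03)<.1)]
    r=np.array(inr(W));print('walls',len(r))
    k=(abs(r[:,0])<20);
    for sg in(1,-1):
        q=r[k&(abs(r[:,1]-sg*45)<12)];print(' side',sg,len(q),q[:,1].min() if len(q) else 0,np.median(q[:,1]) if len(q) else 0)
    q=r[(abs(r[:,1])<35)&(abs(r[:,0]-28)<15)];print(' back',len(q),np.median(q[:,0]) if len(q) else 0)
np.savez('rack.npz',R=R,t=t)
E
python3 m.py
```

```text
rack yaw -79.29180989929729 org [ 0.52734882 -0.0438244 ] res mm [[1.0, 2.2], [-2.1, 1.9], [2.4, -1.4], [-4.6, -0.9], [3.3, -1.7]]
tab top corners in rack [[-17.9, 180.4], [-55.8, 178.6], [-53.9, 188.6], [-17.9, 190.6]]
scene 408 bottle [0.54312292 0.1037826 ] cap [0.54655591 0.10295986 0.22878081] top 0.23770469121396665 [[-142.1, 42.9]]
walls 960
 side 1 86 39.0 45.25
 side -1 76 -52.2 -45.150000000000006
 back 74 30.4
side 902 bottle [0.54520482 0.10579274] cap [0.54290605 0.11081398 0.2264423 ] top 0.23252022957444396 [[-143.7, 45.3]]
walls 737
 side 1 44 34.4 42.95
 side -1 38 -48.8 -46.5
 back 211 25.6
```

```bash
cat > go.py <<'E'
# usage: go.py x y z yaw  -> tool-axis shares for a target world pose
import sys,numpy as np
from scipy.spatial.transform import Rotation as Ro
from plant import status
s=status.get_state();R=Ro.from_euler('xyz',s['eef_rot'],degrees=True)
x,y,z,w=map(float,sys.argv[1:5]);g=np.array([x,y,z])-s['tcp_pos']
dw=(w-s['eef_rot'][2]+180)%360-180
print('t',s['time_s'],'tcp',np.round(s['tcp_pos'],4),'rot',np.round(s['eef_rot'],2),'F',np.round(s['contact_force'],1))
print('shares',np.round(R.inv().apply(g)/.2,3),'yaw share about tool z',round(-dw/360,4),'dist',np.linalg.norm(g),'rows>=',np.linalg.norm(g)/.0417,abs(dw)/7.16)
E
cat > rk.py <<'E'
# rack mm -> world
import sys,numpy as np
f=np.load('rack.npz');print(np.round(f['R']@(np.array([float(sys.argv[1]),float(sys.argv[2])])/1000)+f['t'],4))
E
python3 rk.py -200 77; python3 go.py 0.56 0.18 0.30 -109.3
```

```text
[0.5658 0.167 ]
t 0.1 tcp [ 0.2575 -0.6235  0.2182] rot [ 1.7991e+02 -1.0000e-02 -1.5756e+02] F [0.  0.6 0.1]
shares [-2.931  3.136 -0.405] yaw share about tool z -0.1341 dist 0.8623896628096245 rows>= 20.68080726162169 6.740119478659556
```

>>> step_arm:
  xyz:
    - [0, 0, -0.2]
    - [0, 0, -0.4]
    - [-0.2, 0.2, -0.4]
    - [-0.93, 1, -0.4]
    - [-0.93, 1, -0.4]
    - [-0.93, 1, -0.4]
    - [-0.93, 1, -0.4]
    - [-0.93, 1, -0.4]
    - [-0.93, 1, -0.4]
    - [-0.93, 1, -0.4]
  yaw: [0, 0, 0, 0, 0, 0, 0, 0, 0, 0]
  claw: [0.55, 0.55, 0.55, 0.55, 0.55, 0.55, 0.55, 0.55, 0.55, 0.55]

```text
time_s: 0.93
tcp_pos: [0.3542, -0.3645, 0.2996]
eef_rot: [-180.0, 0.1, -157.4]
contact_force: [-0.7, -0.7, 0.5]
gripper_width: 0.0262
gripper_force: 0.0
```

>>> step_arm:
  xyz:
    - [-0.93, 1, 0]
    - [-0.93, 1, 0]
    - [-0.93, 1, 0]
    - [-0.93, 1, 0]
    - [-0.93, 1, 0]
    - [-0.93, 1, 0]
    - [-0.93, 1, 0]
    - [-0.93, 1, 0]
  yaw: [0, 0, 0, 0, 0, 0, 0, 0]
  claw: [0.55, 0.55, 0.55, 0.55, 0.55, 0.55, 0.55, 0.55]

```text
time_s: 1.6
tcp_pos: [0.45, -0.1089, 0.2988]
eef_rot: [180.0, 0.0, -157.4]
contact_force: [0.1, -0.7, 0.9]
gripper_width: 0.0197
gripper_force: 0.0
```

```bash
python3 go.py 0.58 0.21 0.30 -109.3
```

```text
t 1.6 tcp [ 0.45   -0.1089  0.2988] rot [ 1.7997e+02  1.0000e-02 -1.5735e+02] F [ 0.1 -0.7  0.9]
shares [-1.214  1.221 -0.005] yaw share about tool z -0.1335 dist 0.3444142404853998 rows>= 8.25933430420623 6.710901349810527
```

>>> step_arm:
  xyz:
    - [-1, 1, 0]
    - [-1, 1, 0]
    - [-1, 1, 0]
    - [-1, 1, 0]
    - [-1, 1, 0]
    - [-1, 1, 0]
    - [-1, 1, 0]
    - [-1, 1, 0]
    - [-1, 1, 0]
    - [-1, 1, 0]
  yaw: [0, -0.1335, -0.1335, -0.1335, -0.1335, -0.1335, -0.1335, -0.1335, -0.1335, -0.1335]
  claw: [0.55, 0.55, 0.55, 0.55, 0.55, 0.55, 0.55, 0.55, 0.55, 0.55]

```text
time_s: 2.43
tcp_pos: [0.5572, 0.1486, 0.2984]
eef_rot: [179.9, -0.1, -109.7]
contact_force: [-0.5, 0.1, 0.4]
gripper_width: 0.0199
gripper_force: 0.0
```

```bash
python3 - <<'E'
from h import *
from plant import status
s=status.get_state();print(s['tcp_pos'],s['eef_rot'])
p,d=cams.capture('wrist');q,e=cams.capture('side');np.savez('w1.npz',p=p,d=d,q=q,e=e)
c=cams.calibration('wrist');print({k:np.round(v,3).tolist() for k,v in c.items()})
cv2.imwrite('pics/ws1.png',cv2.resize(np.hstack([p,q]),None,fx=.62,fy=.62,interpolation=cv2.INTER_AREA))
# gripper points in the tool frame, side camera
from scipy.spatial.transform import Rotation as Ro
P=cloud('side',e).reshape(-1,3);P=P[e.ravel()>0]
T=Ro.from_euler('xyz',s['eef_rot'],degrees=True).inv().apply(P-s['tcp_pos'])
T=T[(np.hypot(T[:,0],T[:,1])<.16)&(T[:,2]<.03)]
for z in np.arange(-.2,.03,.01):
    k=T[abs(T[:,2]-z)<.005]
    if len(k)>5:print(round(z,3),len(k),'x',np.round(np.percentile(k[:,0],[2,98]),3),'y',np.round(np.percentile(k[:,1],[2,98]),3))
E
```

```text
[0.55718735 0.1486347  0.29836787] [ 1.79947665e+02 -7.13843221e-02 -1.09656462e+02]
{'mtx': [[371.648, 0.0, 319.513], [0.0, 371.648, 239.348], [0.0, 0.0, 1.0]], 'T_tool_cam': [[0.001, -0.953, -0.302, 0.081], [1.0, 0.001, 0.0, 0.001], [-0.0, -0.302, 0.953, -0.165], [0.0, 0.0, 0.0, 1.0]]}
-0.2 182 x [-0.046  0.017] y [-0.016  0.046]
-0.19 271 x [-0.032  0.016] y [-0.014  0.032]
-0.18 440 x [-0.037  0.025] y [-0.038  0.038]
-0.17 325 x [-0.04  -0.004] y [-0.048  0.025]
-0.16 157 x [-0.038  0.022] y [-0.036  0.018]
-0.15 294 x [-0.024  0.02 ] y [-0.047  0.017]
-0.14 293 x [-0.023  0.023] y [-0.047  0.017]
-0.13 335 x [-0.025  0.023] y [-0.047  0.018]
-0.12 1230 x [-0.038  0.033] y [-0.093  0.096]
-0.11 734 x [-0.04   0.029] y [-0.086  0.097]
-0.1 723 x [-0.039  0.032] y [-0.086  0.095]
-0.09 727 x [-0.039  0.031] y [-0.083  0.089]
-0.08 473 x [-0.039  0.034] y [-0.083  0.089]
-0.07 37 x [-0.036  0.024] y [-0.082  0.087]
-0.06 93 x [-0.013  0.005] y [-0.03   0.033]
-0.05 150 x [-0.012  0.009] y [-0.027  0.031]
-0.04 157 x [-0.013  0.009] y [-0.027  0.029]
-0.03 154 x [-0.012  0.01 ] y [-0.024  0.027]
-0.02 152 x [-0.012  0.01 ] y [-0.025  0.027]
-0.01 78 x [-0.011  0.009] y [-0.022  0.026]
```

View pics/ws1.png

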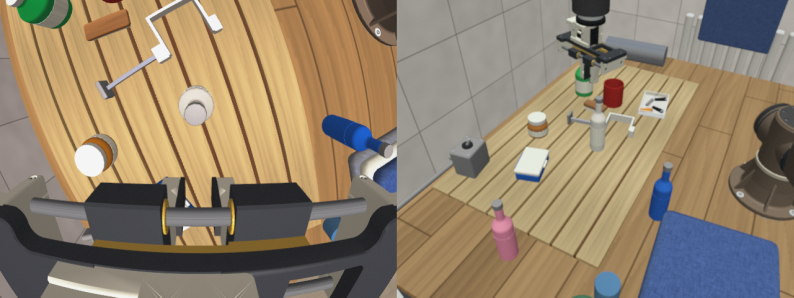

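The wrist view shows the white bottle at (196,105) in front of the fingers, with the rack beyond it. The body overhangs the fingers, so I'll map its real profile before pushing.

```bash
python3 - <<'E'
from h import *
from scipy.spatial.transform import Rotation as Ro
from plant import status
s=status.get_state();f=np.load('w1.npz')
P=cloud('side',f['e']).reshape(-1,3);P=P[f['e'].ravel()>0]
S=Ro.from_euler('xyz',s['eef_rot'],degrees=True).inv().apply(P-s['tcp_pos'])
c=cams.calibration('wrist');K=np.array(c['mtx']);v,u=np.mgrid[:480,:640]
a=(u-K[0,2])/K[0,0];b=(v-K[1,2])/K[0,0];r=np.hypot(a,b)+1e-9;t=np.tan(np.minimum(r,1.5))
d=f['d'];C=np.stack([a/r*t*d,b/r*t*d,d],-1).reshape(-1,3)[(d>0).ravel()];T=np.array(c['T_tool_cam']);W=C@T[:3,:3].T+T[:3,3]
yb=np.arange(-.1,.101,.02)
for n,X,fn in(('side min x',S,lambda q:np.percentile(q,3)),('wrist max x',W,lambda q:np.percentile(q,97))):
    print(n,'y bins from -100 by 20 mm')
    for z in np.arange(-.18,.02,.012):
        row=[]
        for y in yb[:-1]:
            q=X[(abs(X[:,2]-z)<.006)&(X[:,1]>=y)&(X[:,1]<y+.02)&(abs(X[:,0])<.12)][:,0]
            row.append('   .' if len(q)<4 else '%4d'%(fn(q)*1000))
        print('%5d'%(z*1000),*row)
p=f['p'];cv2.imwrite('pics/w1b.png',cv2.resize(p[250:480,:],None,fx=1.2,fy=1.2))
q=f['q'];cv2.imwrite('pics/s1b.png',cv2.resize(q[0:200,220:420],None,fx=3,fy=3,interpolation=cv2.INTER_CUBIC))
E
```

```text
side min x y bins from -100 by 20 mm
 -180    .    .  -39  -35  -38  -38  -31    .    .    .
 -167    .    .  -40  -40  -40  -40  -27    .    .    .
 -155    .    .  -23  -23  -23  -23    .    .    .    .
 -143    .    .  -23  -25  -25  -23    .    .    .    .
 -131    .    .  -23  -23  -25  -23    .    .    .    .
 -119  -39  -39  -26  -26  -27  -26  -26  -27  -37  -39
 -107  -41  -40  -27  -26  -27  -27  -26  -27  -40  -40
  -95  -40  -39  -39  -39  -39  -39  -39  -39  -32  -40
  -83  -39  -38  -39  -40  -39  -40  -40  -39  -33  -39
  -71  -39  -36    .  -37  -37    .  -33  -31    .  -39
  -59    .    .    .  -13  -14  -12  -13    .    .    .
  -47    .    .    .  -13  -12  -13  -12    .    .    .
  -35    .    .    .  -12  -12  -11  -12    .    .    .
  -23    .    .    .  -12  -12  -12  -11    .    .    .
  -11    .    .    .  -13  -12  -11  -11    .    .    .
    0    .    .    .    .    .    .    .    .    .    .
   12    .    .    .    .    .    .    .    .    .    .
wrist max x y bins from -100 by 20 mm
 -180    .    .    .    .    .    .    .    .    .    .
 -167    .    .  
[... 178 characters left out ...]
 26   25    .    .    .    .
 -119   19   35   24   24   25   25   24   24   35   22
 -107   38   37   24   24   24   24   24   24   37   38
  -95   38   37   37   37   37   37   37   37   29   37
  -83   37   36   37   37   37   37   37   37   30   37
  -71   37   36    .   36   36   35   37   36    .   37
  -59    .    .    .    .    3    3    .    .    .    .
  -47    .    .    .    .   10   10    .    .    .    .
  -35    .    .    .    .   10   10   10    .    .    .
  -23    .    .    .   10   10   10   10    .    .    .
  -11    .    .    .   10    9   10   10    .    .    .
    0    .    .    .    .    .    .    .    .    .    .
   12    .    .    .    .    .    .    .    .    .    .
```

View pics/s1b.png

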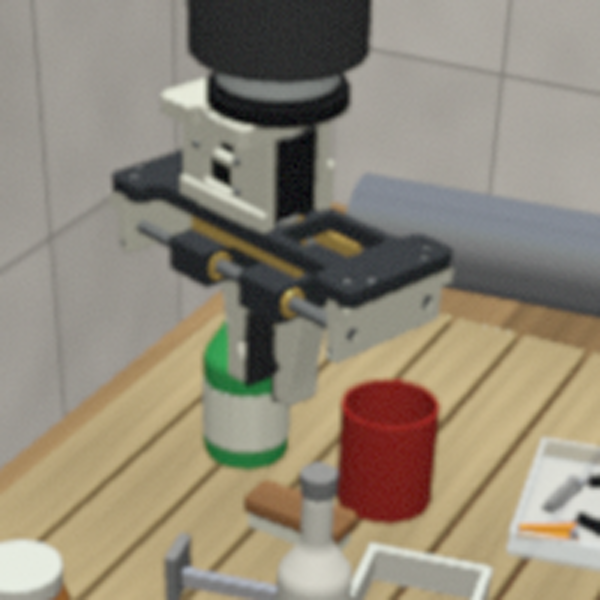

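```bash
python3 rk.py -230 94; python3 go.py 0.577 0.20 0.3 70.7; python3 - <<'E'
from h import *
from plant import status
print(np.round(status.get_state()['joints'],1))
f=np.load('scene0.npz');P=cloud('scene',f['d'])
print('blue',np.round(P[150,335],3),np.round(P[165,335],3))
Q=cloud('side',np.load('side0.npz')['d']).reshape(-1,3);c=np.array([.545,.105])
r=np.hypot(*(Q[:,:2]-c).T)
for z in np.arange(.05,.24,.01):
    k=(abs(Q[:,2]-z)<.004)&(r<.04)
    # lateral extent across view direction
    e=np.array([-.887,-.461]);w=(Q[k,:2]-c)@e
    if k.sum()>3:print(round(z-.03,3),k.sum(),np.round(np.percentile(w,[3,97])*1000))
E
```

```text
[0.577  0.1996]
t 2.5333 tcp [0.5571 0.148  0.2991] rot [ 1.8000e+02 -1.0000e-02 -1.0972e+02] F [ 0.4 -0.3  0.1]
shares [-0.278 -0.006 -0.005] yaw share about tool z 0.4988 dist 0.05571832633509765 rows>= 1.3361708953260827 25.081174938160217
[ 34.3   8.9  -4.7   0.  -76.5 -54. ]
blue [0.297 0.249 0.101] [0.3   0.249 0.04 ]
0.02 75 [-25.  23.]
0.03 70 [-25.  21.]
0.04 73 [-25.  24.]
0.05 71 [-25.  24.]
0.06 77 [-25.  23.]
0.07 84 [-26.  22.]
0.08 75 [-22.  22.]
0.09 84 [-23.  22.]
0.1 82 [-24.  21.]
0.11 77 [-24.  23.]
0.12 90 [-25.  21.]
0.13 125 [-21.  20.]
0.14 91 [-16.  14.]
0.15 45 [-10.  10.]
0.16 38 [-10.   9.]
0.17 41 [-10.   9.]
0.18 36 [-9.  8.]
0.19 42 [-11.  10.]
0.2 89 [-11.   9.]
```

```bash
python3 - <<'E'
from h import *
from scipy.spatial.transform import Rotation as Ro
from plant import status
s=status.get_state();p,d=cams.capture('scene')
P=cloud('scene',d)[d>0];S=Ro.from_euler('xyz',s['eef_rot'],degrees=True).inv().apply(P-s['tcp_pos'])
for z in np.arange(-.24,-.05,.015):
    q=S[(abs(S[:,2]-z)<.0075)&(np.hypot(S[:,0],S[:,1])<.14)]
    if len(q)>4:print(round(z,3),len(q),'x',np.round(np.percentile(q[:,0],[2,98])*1000),'y',np.round(np.percentile(q[:,1],[2,98])*1000))
q=p[100:300,220:420];cv2.imwrite('pics/sc2.png',cv2.resize(q,None,fx=2.5,fy=2.5,interpolation=cv2.INTER_CUBIC))
E
```

```text
-0.24 280 x [-42.  43.] y [-46. -12.]
-0.225 255 x [-41.  44.] y [-46. -12.]
-0.21 253 x [-41.  46.] y [-47. -10.]
-0.195 13 x [-38.  33.] y [-45. -19.]
-0.18 524 x [-35.  40.] y [-51. -12.]
-0.165 219 x [-35.  39.] y [-51. -10.]
-0.15 121 x [-19.  24.] y [-51. -38.]
-0.135 116 x [-21.  24.] y [-52. -35.]
-0.12 826 x [-34.  38.] y [-97. -40.]
-0.105 234 x [-35.  40.] y [-97. -15.]
-0.09 236 x [-36.  40.] y [-91.  14.]
-0.075 90 x [-36.  40.] y [-89.  16.]
```

View pics/sc2.png

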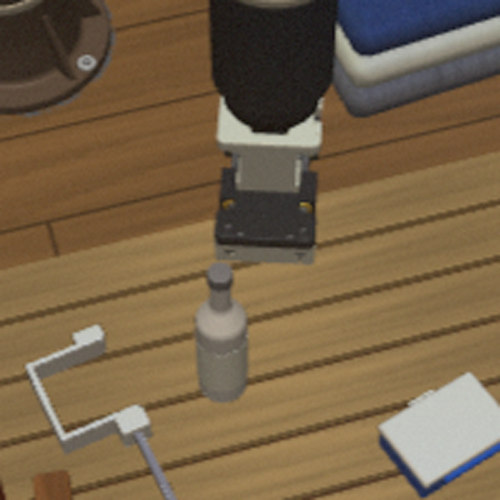

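>>> step_arm:
  xyz:
    - [-0.28, 0, 0]
    - [-0.28, 0, 0]
    - [-0.28, 0, 0]
    - [-0.28, 0, 0.5]
    - [-0.28, 0, 0.9]
    - [-0.28, 0, 0.9]
    - [-0.28, 0, 0.9]
    - [-0.28, 0, 0.9]
    - [-0.28, 0, 0.9]
    - [-0.28, 0, 0.9]
  yaw: [0, 0, 0, 0, 0, 0, 0, 0, 0, 0]
  claw: [0.55, 0.55, 0.55, 0.55, 0.55, 0.55, 0.55, 0.55, 0.55, 0.55]

```text
time_s: 3.42
tcp_pos: [0.5761, 0.201, 0.1194]
eef_rot: [180.0, -0.1, -109.6]
contact_force: [0.2, 0.5, 0.8]
gripper_width: 0.0197
gripper_force: 0.0
```

```bash
python3 go.py 0.577 0.20 0.048 -109.3
```

```text
t 3.4167 tcp [0.5761 0.201  0.1194] rot [ 1.8000e+02 -5.0000e-02 -1.0957e+02] F [0.2 0.5 0.8]
shares [ 0.003 -0.006  0.357] yaw share about tool z -0.0007 dist 0.0713744331622641 rows>= 1.7116171022125684 0.03731054684420966
```

>>> step_arm:
  xyz:
    - [0, 0, 0.2]
    - [0, 0, 0.3]
    - [0, 0, 0.355]
    - [0, 0, 0.355]
    - [0.07, 0, 0.355]
    - [0.14, 0, 0.355]
    - [0.14, 0, 0.355]
  yaw: [0, 0, 0, 0, 0, 0, 0]
  claw: [0.55, 0.55, 0.55, 0.55, 0.55, 0.55, 0.55]

```text
time_s: 4.0
tcp_pos: [0.5661, 0.1735, 0.0499]
eef_rot: [-180.0, 0.1, -109.6]
contact_force: [-0.8, -1.2, 0.8]
gripper_width: 0.0198
gripper_force: 0.0
```

>>> step_arm:
  xyz:
    - [0.02, 0, 0]
    - [0.04, 0, 0]
    - [0.06, 0, 0]
    - [0.06, 0, 0]
  yaw: [0, 0, 0, 0]
  claw: [0.55, 0.55, 0.55, 0.55]

```text
time_s: 4.33
tcp_pos: [0.5626, 0.1636, 0.0486]
eef_rot: [-180.0, 0.0, -109.5]
contact_force: [0.8, 1.0, -0.5]
gripper_width: 0.0197
gripper_force: 0.1
```

```bash
cat > bot.py <<'E'
from h import *
from plant import status
from scipy.optimize import least_squares
s=status.get_state();print('t',s['time_s'],'tcp',np.round(s['tcp_pos'],4),np.round(s['eef_rot'],1),'F',np.round(s['contact_force'],1))
f=np.load('rack.npz');R,t=f['R'],f['t'];inr=lambda X:np.round((np.asarray(X)[:2]-t)@R*1000,1)
print('tcp in rack',inr(s['tcp_pos']))
import sys
for n in sys.argv[1:] or ['side']:
    p,d=cams.capture(n);P=cloud(n,d);hsv=cv2.cvtColor(p,cv2.COLOR_BGR2HSV)
    np.savez(n+'_last.npz',p=p,d=d)
    o=np.load(n+'0.npz')['d']
    P=P[(d>0)&(hsv[...,1]<70)&(hsv[...,2]>90)]
    c=np.array(s['tcp_pos'][:2])+.06*np.array([np.cos(np.radians(s['eef_rot'][2])),np.sin(np.radians(s['eef_rot'][2]))])
    near=np.hypot(*(P[:,:2]-c).T)<.06
    for lo,hi in((.045,.075),(.075,.105),(.105,.145)):
        Q=P[near&(P[:,2]>lo)&(P[:,2]<hi)]
        if len(Q)<20:print(n,lo,len(Q));continue
        q=least_squares(lambda c:np.hypot(*(Q[:,:2]-c).T)-.025,c,loss='soft_l1',f_scale=.002)
        print(n,lo,len(Q),np.round(q.x,4),'rack',inr(q.x),'cost',round(q.cost/len(Q)*1e6,2))
    C=P[near&(P[:,2]>.18)];
    if len(C)>5:print(n,'neck',len(C),inr(C.mean(0)),'top z',round(float(np.percentile(C[:,2],98)),4))
E
python3 bot.py side scene
```

```text
t 4.3333 tcp [0.5626 0.1636 0.0486] [-180.     0.  -109.5] F [ 0.8  1.  -0.5]
tcp in rack [-197.3   73.1]
side 0.045 12
side 0.075 6
side 0.105 68 [0.545  0.1047] rack [-142.6   44.9] cost 1.45
side neck 208 [-175.7   48. ] top z 0.4989
scene 0.045 86 [0.5432 0.1037] rack [-142.1   43. ] cost 0.79
scene 0.075 107 [0.5429 0.1035] rack [-141.9   42.6] cost 0.85
scene 0.105 166 [0.5431 0.1039] rack [-142.2   42.9] cost 2.0
scene neck 344 [-147.9   71.3] top z 0.3993
```

>>> step_arm:
  xyz:
    - [0.015, 0, 0]
    - [0.03, 0, 0]
    - [0.045, 0, 0]
    - [0.045, 0, 0]
  yaw: [0, 0, 0, 0]
  claw: [0.55, 0.55, 0.55, 0.55]

```text
time_s: 4.77
tcp_pos: [0.5592, 0.1552, 0.0479]
eef_rot: [180.0, -0.0, -109.5]
contact_force: [0.8, 0.1, 0.4]
gripper_width: 0.0198
gripper_force: 0.3
```

```bash
sed -i 's/P\[:,2\]>.18)/P[:,2]>.18)\&(P[:,2]<.25)/' bot.py; python3 bot.py scene
```

```text
t 4.7667 tcp [0.5592 0.1552 0.0479] [ 180.    -0.  -109.5] F [0.8 0.1 0.4]
tcp in rack [-189.6   68.2]
scene 0.045 65 [0.5414 0.1011] rack [-139.8   40.8] cost 1.09
scene 0.075 95 [0.5406 0.0993] rack [-138.2   39.6] cost 0.92
scene 0.105 163 [0.5387 0.0966] rack [-135.9   37.3] cost 2.27
scene neck 262 [-137.1   59.3] top z 0.235
```

The gripper's body reaches the bottle before the fingertips do, and it starts to tip the bottle. I'll back off and check that the bottle settles upright. A straight-down tool can't reach low on the bottle, so I'll need a tilted one.

>>> step_arm:
  xyz:
    - [-0.03, 0, 0]
    - [-0.06, 0, 0]
    - [-0.2, 0, 0]
    - [-0.3, 0, 0]
    - [-0.3, 0, -0.3]
    - [-0.3, 0, -0.8]
    - [-0.3, 0, -1]
    - [-0.3, 0, -1]
    - [-0.3, 0, -1]
    - [-0.3, 0, -1]
  yaw: [0, 0, 0, 0, 0, 0, 0, 0, 0, 0]
  claw: [0.55, 0.55, 0.55, 0.55, 0.55, 0.55, 0.55, 0.55, 0.55, 0.55]

```text
time_s: 5.65
tcp_pos: [0.583, 0.2142, 0.2568]
eef_rot: [-179.5, 0.5, -109.4]
contact_force: [1.4, 0.6, 1.3]
gripper_width: 0.0198
gripper_force: 0.0
```

```bash
python3 - <<'E'
from h import *
from plant import status
from scipy.optimize import least_squares
f=np.load('rack.npz');R,t=f['R'],f['t']
p,d=cams.capture('scene');P=cloud('scene',d).reshape(-1,3)
for lo,hi in((.045,.075),(.105,.14),(.215,.235)):
    Q=P[(abs(P[:,0]-.54)<.06)&(abs(P[:,1]-.1)<.06)&(P[:,2]>lo)&(P[:,2]<hi)]
    rr=.011 if lo>.2 else .025
    q=least_squares(lambda c:np.hypot(*(Q[:,:2]-c).T)-rr,[.541,.1],loss='soft_l1',f_scale=.002).x
    print(lo,q,np.round((q-t)@R*1000,1))
s=status.get_state();print(np.round(s['joints'],1),np.round(s['tcp_pos'],3))
for n,u,v in(('side',500,70),('side',550,60),('side',400,80),('side',330,60),('scene',15,400),('scene',20,180),('scene',5,120)):
    e=cams.capture(n)[1];print(n,u,v,np.round(cloud(n,e)[v,u],2))
E
```

```text
0.045 [0.54322159 0.10392404] [-142.2   43. ]
0.105 [0.54313575 0.10383088] [-142.2   42.9]
0.215 [0.54408226 0.10393969] [-142.1   43.9]
[ 38.3  14.   -4.1   0.1 -71.4 -57.7] [0.582 0.214 0.253]
side 500 70 [ 0.45 -1.26 -0.1 ]
side 550 60 [ 0.28 -1.14  0.03]
side 400 80 [ 0.64 -0.6   0.08]
side 330 60 [ 1.32 -1.53 -0.34]
scene 15 400 [ 0.75 -0.59  0.1 ]
scene 20 180 [ 0.08 -0.6   0.  ]
scene 5 120 [-0.17 -0.63  0.  ]
```

>>> step_arm:
  xyz:
    - [0, 0, -0.2]
    - [0.2, 0, -0.4]
    - [1, 0, -0.5]
    - [1, 0, -0.5]
    - [1, 0, -0.5]
    - [1, 0, -0.5]
    - [1, 0, -0.5]
    - [1, 0, -0.5]
    - [1, 0, -0.5]
  yaw: [0, 0, 0, 0, 0, 0, 0, 0, 0]
  claw: [1, 1, 1, 1, 1, 1, 1, 1, 1]

```text
time_s: 6.8
tcp_pos: [0.5128, 0.0234, 0.3479]
eef_rot: [180.0, 0.0, -109.6]
contact_force: [0.5, 0.1, -0.2]
gripper_width: 0.0005
gripper_force: 0.0
```

>>> step_arm:
  xyz:
    - [1, 0, 0]
    - [1, 0, 0]
    - [1, 0, 0]
    - [1, 0, 0]
    - [1, 0, 0]
  yaw: [0, 0, 0, 0, 0]
  claw: [1, 1, 1, 1, 1]

```text
time_s: 7.22
tcp_pos: [0.4457, -0.1658, 0.3473]
eef_rot: [179.9, -0.0, -109.4]
contact_force: [1.1, -0.0, -0.9]
gripper_width: 0.0007
gripper_force: 0.0
```

>>> step_arm:
  xyz:
    - [1, 0.3, 0]
    - [1, 0.3, 0]
    - [1, 0.3, 0]
    - [1, 0.3, 0]
    - [1, 0.3, 0]
    - [1, 0.3, 0]
  yaw: [0, 0, 0, 0, 0, 0]
  claw: [1, 1, 1, 1, 1, 1]

```text
time_s: 7.72
tcp_pos: [0.32, -0.3369, 0.3472]
eef_rot: [179.9, -0.0, -109.7]
contact_force: [0.5, -0.0, 0.3]
gripper_width: 0.0003
gripper_force: 0.0
```

>>> step_arm:
  xyz:
    - [1, 0.3, 0]
    - [1, 0.3, 0]
    - [1, 0.3, 0]
    - [1, 0.3, 0]
    - [1, 0.3, 0]
    - [1, 0.3, 0]
  yaw: [0, 0, 0, 0, 0, 0]
  claw: [1, 1, 1, 1, 1, 1]

```text
time_s: 8.22
tcp_pos: [0.197, -0.5058, 0.3458]
eef_rot: [179.8, 0.1, -109.7]
contact_force: [1.4, 0.9, -0.2]
gripper_width: 0.0001
gripper_force: 0.0
```

>>> step_arm:
  xyz:
    - [1, 0.3, 0]
    - [1, 0.3, 0]
    - [1, 0.3, 0]
    - [1, 0.3, 0]
    - [1, 0.3, 0]
    - [1, 0.3, 0]
  yaw: [0, 0, 0, 0, 0, 0]
  claw: [1, 1, 1, 1, 1, 1]

```text
time_s: 8.72
tcp_pos: [0.0736, -0.6745, 0.3432]
eef_rot: [179.7, 0.2, -109.7]
contact_force: [0.6, 1.4, -2.6]
gripper_width: 0.0003
gripper_force: 0.0
```

```bash
python3 go.py -0.03 -0.8 0.35 -79.3; python3 -c "
from plant import status
print(status.get_state()['joints'])"
```

```text
t 8.7167 tcp [ 0.0736 -0.6745  0.3432] rot [ 179.72    0.23 -109.66] F [ 0.6  1.4 -2.6]
shares [ 0.765  0.277 -0.036] yaw share about tool z -0.0843 dist 0.1628972632094948 rows>= 3.906409189676134 4.240754822812993
[-6.73217705e+01  1.85413268e+01  1.35135892e+01  4.94896031e-02
 -8.53308682e+01  4.76543455e+01]
```

>>> step_arm:
  xyz:
    - [0.76, 0.28, 0]
    - [0.76, 0.28, 0]
    - [0.76, 0.28, 0]
    - [0.76, 0.28, 0]
    - [0.76, 0.28, 0]
    - [0.76, 0.28, 0]
  yaw: [-0.084, -0.084, -0.084, -0.084, -0.084, -0.084]
  claw: [1, 1, 1, 1, 1, 1]

```text
time_s: 9.22
tcp_pos: [-0.0274, -0.7964, 0.3426]
eef_rot: [-180.0, 0.4, -79.3]
contact_force: [0.9, -0.4, -0.5]
gripper_width: 0.0006
gripper_force: 0.0
```

>>> step_arm:
  xyz:
    - [0.7, 0, 0]
    - [0.7, 0, 0]
    - [0.7, 0, 0]
    - [0.7, 0, 0]
    - [0.7, 0, 0]
    - [0.7, 0, 0]
    - [0.7, 0, 0]
  yaw: [0, 0, 0, 0, 0, 0, 0]
  claw: [1, 1, 1, 1, 1, 1, 1]

```text
time_s: 9.8
tcp_pos: [0.001, -0.9292, 0.3451]
eef_rot: [179.9, -0.2, -79.2]
contact_force: [-0.9, 0.0, 2.4]
gripper_width: 0.0006
gripper_force: 0.0
```

```bash
python3 go.py -0.03 -0.8 0.35 -79.3; python3 -c "
from plant import status
print(status.get_state()['joints'])"
```

```text
t 9.8 tcp [ 0.001  -0.9292  0.3451] rot [179.89  -0.22 -79.23] F [-0.9  0.   2.4]
shares [-0.663  0.031 -0.027] yaw share about tool z 0.0002 dist 0.13293745269467533 rows>= 3.1879485058675137 0.009450291309650315
[ -77.97947682   51.68755753   71.67331518    0.12417308 -109.77252747
   88.78915335]
```

>>> step_arm:
  xyz:
    - [0.15, 0, 0]
    - [0.3, 0, 0]
    - [0.3, 0, 0]
    - [0.3, 0, 0]
  yaw: [0, 0, 0, 0]
  claw: [1, 1, 1, 1]

```text
time_s: 10.13
tcp_pos: [0.0108, -0.9539, 0.3293]
eef_rot: [179.4, -2.4, -79.2]
contact_force: [-0.7, 1.1, 0.5]
gripper_width: 0.0005
gripper_force: 0.0
```

```bash
python3 -c "
from plant import status
s=status.get_state();print(s['joints'],s['tcp_pos'],s['eef_rot'])"
```

```text
[ -77.45583617   52.84101637   71.71244568    0.74970623 -106.47371477
   88.47437194] [ 0.01080827 -0.95386241  0.32933427] [179.35412969  -2.41708437 -79.19548503]
```

>>> step_arm:
  xyz:
    - [-0.3, 0, 0]
    - [-0.3, 0, 0]
    - [-0.3, 0, 0]
    - [-0.3, 0, 0]
  yaw: [0, 0, 0, 0]
  claw: [1, 1, 1, 1]

```text
time_s: 10.47
tcp_pos: [-0.0026, -0.8928, 0.3298]
eef_rot: [179.3, -2.5, -79.3]
contact_force: [-0.4, 1.4, 2.0]
gripper_width: 0.0006
gripper_force: 0.0
```

```bash
python3 -c "
from plant import status
s=status.get_state();print(s['joints'],s['tcp_pos'],s['eef_rot'])"
```

```text
[-77.42241551  41.01780787  48.41365077   0.76416731 -94.93644031
  88.21460804] [-0.00255819 -0.89276129  0.32977161] [179.31854002  -2.48227448 -79.27514398]
```

>>> step_arm:
  xyz:
    - [0.8, 0, -0.1]
    - [0.8, 0, -0.1]
    - [0.8, 0, -0.1]
    - [0.8, 0, -0.1]
    - [0.8, 0, -0.1]
    - [0.8, 0, -0.1]
    - [0.8, 0, -0.1]
    - [0.8, 0, -0.1]
  yaw: [0, 0, 0, 0, 0, 0, 0, 0]
  claw: [1, 1, 1, 1, 1, 1, 1, 1]

```text
time_s: 11.13
tcp_pos: [0.0256, -0.9777, 0.3155]
eef_rot: [178.7, -4.7, -79.2]
contact_force: [-0.7, 0.5, -0.0]
gripper_width: 0.0006
gripper_force: 0.0
```

```bash
python3 -c "
from plant import status
s=status.get_state();print(s['joints'],s['tcp_pos'],s['eef_rot'])"
```

```text
[ -76.59851999   53.91890721   71.71337136    1.52108548 -103.18189526
   87.73917545] [ 0.02560967 -0.97772027  0.31545914] [178.7305991   -4.67068066 -79.21411523]
```

>>> step_arm:
  xyz:
    - [0.8, 0, -0.2]
    - [0.8, 0, -0.2]
  yaw: [0, 0]
  claw: [1, 1]

```text
time_s: 11.3
tcp_pos: [0.037, -0.9956, 0.3119]
eef_rot: [178.2, -6.9, -79.2]
contact_force: [0.3, -0.1, 0.1]
gripper_width: 0.0004
gripper_force: 0.0
```

>>> step_arm:
  xyz:
    - [0.8, 0, 0.4]
    - [0.8, 0, 0.4]
  yaw: [0, 0]
  claw: [1, 1]

```text
time_s: 11.47
tcp_pos: [0.0488, -1.0297, 0.2663]
eef_rot: [177.8, -8.5, -79.1]
contact_force: [0.3, -0.2, -0.5]
gripper_width: 0.0002
gripper_force: 0.0
```

>>> step_arm:
  xyz:
    - [0.8, 0, -0.6]
    - [0.8, 0, -0.6]
  yaw: [0, 0]
  claw: [1, 1]

```text
time_s: 11.63
tcp_pos: [0.0582, -1.0307, 0.2889]
eef_rot: [177.3, -10.1, -79.0]
contact_force: [-0.1, -0.5, 1.1]
gripper_width: 0.0006
gripper_force: 0.0
```

>>> step_arm:
  xyz:
    - [-0.5, 0, -0.4]
    - [-0.6, 0, -1]
    - [-0.6, 0, -1]
    - [-0.6, 0, -1]
    - [-0.6, 0, -1]
    - [-0.6, 0, -1]
    - [-0.6, 0, -1]
    - [-0.6, 0, -1]
  yaw: [0, 0, 0, 0, 0, 0, 0, 0]
  claw: [1, 1, 1, 1, 1, 1, 1, 1]

```text
time_s: 12.3
tcp_pos: [0.0365, -0.8758, 0.4805]
eef_rot: [177.3, -11.2, -79.0]
contact_force: [-0.7, 1.1, -0.0]
gripper_width: 0.0003
gripper_force: 0.0
```

>>> step_arm:
  xyz:
    - [0.8, 0, -0.2]
    - [0.8, 0, -0.2]
    - [0.8, 0, -0.2]
    - [0.8, 0, -0.2]
    - [0.8, 0, -0.2]
  yaw: [0, 0, 0, 0, 0]
  claw: [1, 1, 1, 1, 1]

```text
time_s: 12.72
tcp_pos: [0.0596, -0.9363, 0.4735]
eef_rot: [176.7, -12.6, -78.9]
contact_force: [-0.1, -0.1, 1.2]
gripper_width: 0.0004
gripper_force: 0.0
```

>>> step_arm:
  xyz:
    - [0.8, 0, -0.2]
    - [0.8, 0, -0.2]
  yaw: [0, 0]
  claw: [1, 1]

```text
time_s: 12.88
tcp_pos: [0.0692, -0.9543, 0.4732]
eef_rot: [176.2, -14.9, -78.8]
contact_force: [-0.0, 0.4, 0.8]
gripper_width: 0.0002
gripper_force: 0.0
```

```bash
python3 -c "
from plant import status
s=status.get_state();print(s['joints'],s['tcp_pos'],s['eef_rot'])"
```

```text
[ -72.09135203   45.28882693   71.71466856    5.58659395 -102.03945693
   84.68845318] [ 0.0692156  -0.95433366  0.47323905] [176.2200801  -14.85338213 -78.76616405]
```

>>> step_arm:
  xyz:
    - [0.8, 0, -0.3]
    - [0.8, 0, -0.3]
  yaw: [0, 0]
  claw: [1, 1]

```text
time_s: 13.05
tcp_pos: [0.0791, -0.9664, 0.4783]
eef_rot: [175.7, -16.9, -78.6]
contact_force: [-0.9, 0.2, -0.4]
gripper_width: 0.0004
gripper_force: 0.0
```

>>> step_arm:
  xyz:
    - [0.8, 0, -0.3]
    - [0.8, 0, -0.3]
  yaw: [0, 0]
  claw: [1, 1]

```text
time_s: 13.22
tcp_pos: [0.0883, -0.977, 0.4865]
eef_rot: [175.2, -18.9, -78.4]
contact_force: [-0.2, -0.3, 1.1]
gripper_width: 0.0006
gripper_force: 0.0
```

>>> step_arm:
  xyz:
    - [0.8, 0, -0.3]
    - [0.8, 0, -0.3]
  yaw: [0, 0]
  claw: [1, 1]

```text
time_s: 13.38
tcp_pos: [0.0971, -0.9864, 0.4965]
eef_rot: [174.7, -21.1, -78.2]
contact_force: [-1.0, 0.5, 0.9]
gripper_width: 0.0006
gripper_force: 0.0
```

>>> step_arm:
  xyz:
    - [0.8, 0, -0.3]
    - [0.8, 0, -0.3]
  yaw: [0, 0]
  claw: [1, 1]

```text
time_s: 13.55
tcp_pos: [0.1057, -0.9948, 0.5088]
eef_rot: [174.2, -23.2, -78.0]
contact_force: [-0.2, 0.0, -0.2]
gripper_width: 0.0001
gripper_force: 0.0
```

>>> step_arm:
  xyz:
    - [0.8, 0, -0.3]
    - [0.8, 0, -0.3]
  yaw: [0, 0]
  claw: [1, 1]

```text
time_s: 13.72
tcp_pos: [0.1139, -1.0016, 0.5233]
eef_rot: [173.6, -25.4, -77.7]
contact_force: [-0.4, -0.0, -0.1]
gripper_width: 0.0005
gripper_force: 0.0
```

>>> step_arm:
  xyz:
    - [0.8, 0, -0.3]
    - [0.8, 0, -0.3]
  yaw: [0, 0]
  claw: [1, 1]

```text
time_s: 13.88
tcp_pos: [0.1218, -1.0069, 0.5396]
eef_rot: [173.1, -27.6, -77.4]
contact_force: [-0.1, 0.1, 0.8]
gripper_width: 0.0007
gripper_force: 0.0
```

>>> step_arm:
  xyz:
    - [0.8, 0, -0.3]
    - [0.8, 0, -0.3]
  yaw: [0, 0]
  claw: [1, 1]

```text
time_s: 14.05
tcp_pos: [0.1295, -1.0106, 0.5578]
eef_rot: [172.6, -29.8, -77.1]
contact_force: [0.9, -0.0, 0.5]
gripper_width: 0.0006
gripper_force: 0.0
```

>>> step_arm:
  xyz:
    - [0.8, 0, -0.3]
    - [0.8, 0, -0.3]
  yaw: [0, 0]
  claw: [0.55, 0.55]

```text
time_s: 14.22
tcp_pos: [0.1368, -1.0129, 0.5775]
eef_rot: [172.0, -32.0, -76.8]
contact_force: [-0.1, -0.0, -0.0]
gripper_width: 0.0085
gripper_force: 0.0
```

```bash
cat > st.py <<'E'
import sys,numpy as np
from scipy.spatial.transform import Rotation as Ro
from plant import status
s=status.get_state();R=Ro.from_euler('xyz',s['eef_rot'],degrees=True);M=R.as_matrix()
f=np.load('rack.npz');Q=f['R'];t=f['t']
print('t',round(s['time_s'],2),'J',np.round(s['joints'],1),'tcp',np.round(s['tcp_pos'],4),'rot',np.round(s['eef_rot'],1),'F',np.round(s['contact_force'],1))
az=lambda v:round(np.degrees(np.arctan2(v[1],v[0])),1)
print('tool z',np.round(M[:,2],3),'az',az(M[:,2]),'tool x',np.round(M[:,0],3),'az',az(M[:,0]),'y',np.round(M[:,1],3))
L=[('tip',(0,0,14))]+[(f'tip{a}{b}',(a,b,14)) for a in(10,-10) for b in(31,-31)]+[(f'body{a}{b}',(a,b,-52)) for a in(38.5,-38.5) for b in(96,-96)]
for n,v in L:
    w=s['tcp_pos']+R.apply(np.array(v)/1000);print(n,'rack',np.round((w[:2]-t)@Q*1000),'z over stool',round((w[2]-.03)*1000))
for a in sys.argv[1:]:
    x,y,z=map(float,a.split(','))  # target of the tip in rack mm, mm over stool
    g=np.r_[Q@(np.array([x,y])/1000)+t,z/1000+.03]-(s['tcp_pos']+R.apply([0,0,.014]))
    print(a,'shares',np.round(R.inv().apply(g)/.2,3))
# shares for 100 mm along world axes / rack axes
for n,v in(('rack+x',np.r_[Q[:,0],0]),('rack+y',np.r_[Q[:,1],0]),('up',[0,0,1])):print('100 mm',n,np.round(R.inv().apply(v)*.5,3))
E
python3 st.py -250,43,250
```

```text
t 14.22 J [-66.7  42.9  71.7  13.2 -88.5  80.9] tcp [ 0.1368 -1.0129  0.5775] rot [172.  -32.  -76.8] F [-0.1 -0.  -0. ]
tool z [-0.015 -0.543 -0.84 ] az -91.6 tool x [ 0.194 -0.825  0.53 ] az -76.8 y [-0.981 -0.155  0.118]
tip rack [ 887. -565.] z over stool 536
tip1031 rack [ 895. -596.] z over stool 545
tip10-31 rack [ 897. -534.] z over stool 537
tip-1031 rack [ 878. -597.] z over stool 534
tip-10-31 rack [ 880. -535.] z over stool 527
body38.596 rack [ 882. -652.] z over stool 623
body38.5-96 rack [ 888. -461.] z over stool 600
body-38.596 rack [ 817. -654.] z over stool 582
body-38.5-96 rack [ 822. -464.] z over stool 559
-250,43,250 shares [-5.461 -3.017 -2.168]
100 mm rack+x [ 0.424 -0.015  0.265]
100 mm rack+y [ 0.019 -0.496 -0.058]
100 mm up [ 0.265  0.059 -0.42 ]
```

>>> step_arm:
  xyz:
    - [-0.81, -0.96, -0.65]
    - [-0.81, -0.96, -0.65]
    - [-0.81, -0.96, -0.65]
    - [-0.81, -0.96, -0.65]
    - [-0.81, -0.96, -0.65]
    - [-0.81, -0.96, -0.65]
    - [-0.81, -0.96, -0.65]
    - [-0.81, -0.96, -0.65]
  yaw: [0, 0, 0, 0, 0, 0, 0, 0]
  claw: [0.55, 0.55, 0.55, 0.55, 0.55, 0.55, 0.55, 0.55]

```text
time_s: 14.88
tcp_pos: [0.2981, -0.7743, 0.5808]
eef_rot: [172.2, -32.0, -76.6]
contact_force: [-0.1, -1.2, 1.2]
gripper_width: 0.0197
gripper_force: 0.0
```

>>> step_arm:
  xyz:
    - [-0.81, -0.96, -0.65]
    - [-0.81, -0.96, -0.65]
    - [-0.81, -0.96, -0.65]
    - [-0.81, -0.96, -0.65]
    - [-0.81, -0.96, -0.65]
    - [-0.81, -0.96, -0.65]
    - [-0.81, -0.96, -0.65]
    - [-0.81, -0.96, -0.65]
  yaw: [0, 0, 0, 0, 0, 0, 0, 0]
  claw: [0.55, 0.55, 0.55, 0.55, 0.55, 0.55, 0.55, 0.55]

```text
time_s: 15.55
tcp_pos: [0.4575, -0.541, 0.5798]
eef_rot: [172.2, -31.9, -76.6]
contact_force: [-0.6, -0.8, 0.3]
gripper_width: 0.0197
gripper_force: 0.0
```

```bash
python3 st.py -250,43,250
```

```text
t 15.55 J [-19.    8.    9.2  31.4 -81.5  28.2] tcp [ 0.4575 -0.541   0.5798] rot [172.2 -31.9 -76.6] F [-0.6 -0.8  0.3]
tool z [-0.011 -0.541 -0.841] az -91.2 tool x [ 0.197 -0.826  0.528] az -76.6 y [-0.98  -0.16   0.116]
tip rack [ 483. -163.] z over stool 538
tip1031 rack [ 491. -193.] z over stool 547
tip10-31 rack [ 492. -131.] z over stool 540
tip-1031 rack [ 474. -194.] z over stool 536
tip-10-31 rack [ 475. -132.] z over stool 529
body38.596 rack [ 478. -249.] z over stool 625
body38.5-96 rack [483. -58.] z over stool 603
body-38.596 rack [ 413. -252.] z over stool 584
body-38.5-96 rack [418. -61.] z over stool 562
-250,43,250 shares [-3.828 -1.095 -0.842]
100 mm rack+x [ 0.424 -0.013  0.265]
100 mm rack+y [ 0.02  -0.496 -0.056]
100 mm up [ 0.264  0.058 -0.421]
```

Works well. Four quarter steps next.

>>> step_arm:
  xyz:
    - [-0.95, -0.27, -0.21]
    - [-0.95, -0.27, -0.21]
    - [-0.95, -0.27, -0.21]
    - [-0.95, -0.27, -0.21]
    - [-0.95, -0.27, -0.21]
    - [-0.95, -0.27, -0.21]
  yaw: [0, 0, 0, 0, 0, 0]
  claw: [0.55, 0.55, 0.55, 0.55, 0.55, 0.55]

```text
time_s: 16.05
tcp_pos: [0.4713, -0.3526, 0.5064]
eef_rot: [172.1, -31.7, -76.6]
contact_force: [-0.1, -0.6, -0.6]
gripper_width: 0.0196
gripper_force: 0.0
```

>>> step_arm:
  xyz:
    - [-0.95, -0.27, -0.21]
    - [-0.95, -0.27, -0.21]
    - [-0.95, -0.27, -0.21]
    - [-0.95, -0.27, -0.21]
    - [-0.95, -0.27, -0.21]
    - [-0.95, -0.27, -0.21]
  yaw: [0, 0, 0, 0, 0, 0]
  claw: [0.55, 0.55, 0.55, 0.55, 0.55, 0.55]

```text
time_s: 16.55
tcp_pos: [0.4885, -0.1642, 0.4348]
eef_rot: [172.0, -31.7, -76.5]
contact_force: [0.8, -0.8, 1.2]
gripper_width: 0.0197
gripper_force: 0.0
```

>>> step_arm:
  xyz:
    - [-0.95, -0.27, -0.21]
    - [-0.95, -0.27, -0.21]
    - [-0.95, -0.27, -0.21]
    - [-0.95, -0.27, -0.21]
    - [-0.95, -0.27, -0.21]
    - [-0.95, -0.27, -0.21]
  yaw: [0, 0, 0, 0, 0, 0]
  claw: [0.55, 0.55, 0.55, 0.55, 0.55, 0.55]

```text
time_s: 17.05
tcp_pos: [0.5054, 0.0244, 0.3633]
eef_rot: [171.9, -31.8, -76.6]
contact_force: [0.3, -0.6, -0.5]
gripper_width: 0.02
gripper_force: 0.0
```

>>> step_arm:
  xyz:
    - [-0.95, -0.27, -0.21]
    - [-0.95, -0.27, -0.21]
    - [-0.95, -0.27, -0.21]
    - [-0.95, -0.27, -0.21]
    - [-0.95, -0.27, -0.21]
    - [-0.95, -0.27, -0.21]
  yaw: [0, 0, 0, 0, 0, 0]
  claw: [0.55, 0.55, 0.55, 0.55, 0.55, 0.55]

```text
time_s: 17.55
tcp_pos: [0.5219, 0.2132, 0.2912]
eef_rot: [171.9, -31.8, -76.5]
contact_force: [0.4, -1.1, -0.2]
gripper_width: 0.0196
gripper_force: 0.0
```

```bash
python3 st.py -215,43,15
```

```text
t 17.55 J [ 54.3  20.1  -5.5  17.6 -92.3 -46.9] tcp [0.5219 0.2132 0.2912] rot [171.9 -31.8 -76.5] F [ 0.4 -1.1 -0.2]
tool z [-0.015 -0.54  -0.841] az -91.6 tool x [ 0.198 -0.826  0.527] az -76.5 y [-0.98  -0.158  0.12 ]
tip rack [-246.   41.] z over stool 249
tip1031 rack [-238.   10.] z over stool 258
tip10-31 rack [-237.   72.] z over stool 251
tip-1031 rack [-255.   10.] z over stool 248
tip-10-31 rack [-254.   71.] z over stool 240
body38.596 rack [-251.  -45.] z over stool 337
body38.5-96 rack [-246.  145.] z over stool 314
body-38.596 rack [-316.  -48.] z over stool 296
body-38.5-96 rack [-311.  142.] z over stool 273
-215,43,15 shares [-0.485 -0.155  1.067]
100 mm rack+x [ 0.424 -0.013  0.264]
100 mm rack+y [ 0.02  -0.496 -0.058]
100 mm up [ 0.264  0.06  -0.421]
```

```bash
python3 - <<'E'
import numpy as np
from h import *
f=np.load('rack.npz');P=cloud('scene',np.load('scene0.npz')['d']).reshape(-1,3);r=(P[:,:2]-f['t'])@f['R']*1000
k=(P[:,2]>.06)&(P[:,2]<.085)&(abs(r[:,0]+311)<110)&(abs(r[:,1]-204)<90)
q=r[k];print(len(q),np.percentile(q,[2,98],axis=0),'min y at',q[q[:,1].argsort()[5]],'max x at',q[q[:,0].argsort()[-5]])
E
python3 st.py -195,44,60 -195,44,16
```

```text
1454 [[-358.65351407  166.40661259]
 [-249.07979958  249.0116241 ]] min y at [-343.98845008  163.16708868] max x at [-246.41367712  175.87517526]
t 17.55 J [ 54.3  20.1  -5.5  17.6 -92.3 -46.9] tcp [0.5219 0.2132 0.2912] rot [171.9 -31.8 -76.5] F [ 0.4 -1.1 -0.2]
tool z [-0.015 -0.54  -0.841] az -91.6 tool x [ 0.198 -0.826  0.527] az -76.5 y [-0.98  -0.158  0.12 ]
tip rack [-246.   41.] z over stool 249
tip1031 rack [-238.   10.] z over stool 258
tip10-31 rack [-237.   72.] z over stool 251
tip-1031 rack [-255.   10.] z over stool 248
tip-10-31 rack [-254.   71.] z over stool 240
body38.596 rack [-251.  -45.] z over stool 337
body38.5-96 rack [-246.  145.] z over stool 314
body-38.596 rack [-316.  -48.] z over stool 296
body-38.5-96 rack [-311.  142.] z over stool 273
-195,44,60 shares [-0.282 -0.136  0.93 ]
-195,44,16 shares [-0.398 -0.162  1.115]
100 mm rack+x [ 0.424 -0.013  0.264]
100 mm rack+y [ 0.02  -0.496 -0.058]
100 mm up [ 0.264  0.06  -0.421]
```

>>> step_arm:
  xyz:
    - [-0.28, -0.13, 0.93]
    - [-0.28, -0.13, 0.93]
    - [-0.28, -0.13, 0.93]
    - [-0.28, -0.13, 0.93]
    - [-0.28, -0.13, 0.93]
    - [-0.28, -0.13, 0.93]
    - [-0.28, -0.13, 0.93]
    - [-0.28, -0.13, 0.93]
  yaw: [0, 0, 0, 0, 0, 0, 0, 0]
  claw: [0.41, 0.41, 0.41, 0.41, 0.41, 0.41, 0.41, 0.41]

```text
time_s: 18.22
tcp_pos: [0.5344, 0.1598, 0.1073]
eef_rot: [172.2, -31.7, -76.9]
contact_force: [0.4, 0.0, 0.1]
gripper_width: 0.0259
gripper_force: 0.0
```

```bash
python3 st.py -195,44,16
```

```text
t 18.22 J [ 50.2  26.7 -22.1  21.  -69.1 -51.7] tcp [0.5344 0.1598 0.1073] rot [172.2 -31.7 -76.9] F [0.4 0.  0.1]
tool z [-0.013 -0.538 -0.843] az -91.4 tool x [ 0.193 -0.829  0.525] az -76.9 y [-0.981 -0.156  0.115]
tip rack [-191.   43.] z over stool 65
tip1031 rack [-184.   13.] z over stool 74
tip10-31 rack [-182.   74.] z over stool 67
tip-1031 rack [-201.   12.] z over stool 64
tip-10-31 rack [-199.   74.] z over stool 57
body38.596 rack [-196.  -43.] z over stool 152
body38.5-96 rack [-191.  147.] z over stool 130
body-38.596 rack [-262.  -46.] z over stool 112
body-38.5-96 rack [-256.  145.] z over stool 90
-195,44,16 shares [-0.145 -0.032  0.199]
100 mm rack+x [ 0.425 -0.014  0.263]
100 mm rack+y [ 0.018 -0.496 -0.056]
100 mm up [ 0.263  0.057 -0.422]
```

>>> step_arm:
  xyz:
    - [-0.07, -0.015, 0.1]
    - [-0.145, -0.03, 0.2]
    - [-0.145, -0.03, 0.2]
    - [-0.145, -0.03, 0.2]
  yaw: [0, 0, 0, 0]
  claw: [0.41, 0.41, 0.41, 0.41]

```text
time_s: 18.55
tcp_pos: [0.5331, 0.1629, 0.0571]
eef_rot: [172.1, -31.8, -76.8]
contact_force: [-1.0, -0.5, 1.4]
gripper_width: 0.0256
gripper_force: 0.0
```

```bash
python3 st.py -175,44,16 -160,40,16 -130,26,16 | egrep 'J|tip r|tip-10-|shares'; cat > b2.py <<'E'
# bottle pose at two heights from the scene camera: b2.py <rack x guess> <rack y guess>
from h import *
import sys
from scipy.optimize import least_squares
f=np.load('rack.npz');R,t=f['R'],f['t'];g=np.array([float(a) for a in sys.argv[1:3]])
p,d=cams.capture('scene');np.savez('scene_last.npz',p=p,d=d)
P=cloud('scene',d);hs=cv2.cvtColor(p,cv2.COLOR_BGR2HSV);P=P[(d>0)&(hs[...,1]<90)&(hs[...,2]>70)]
r=(P[:,:2]-t)@R*1000;n=np.hypot(*(r-g).T)<45
for lo,hi,rad in((.062,.085,25),(.10,.14,25),(.212,.235,11)):
    Q=r[n&(P[:,2]>lo)&(P[:,2]<hi)]
    if len(Q)<8:print(lo,len(Q));continue
    q=least_squares(lambda c:np.hypot(*(Q-c).T)-rad,g,loss='soft_l1',f_scale=2);print(lo,len(Q),np.round(q.x,1),round(q.cost/len(Q),2))
E
python3 b2.py -142 43
```

```text
t 18.55 J [ 50.3  30.2 -24.4  21.8 -63.8 -54. ] tcp [0.5331 0.1629 0.0571] rot [172.1 -31.8 -76.8] F [-1.  -0.5  1.4]
tip rack [-195.   42.] z over stool 15
tip-10-31 rack [-202.   73.] z over stool 6
-175,44,16 shares [ 0.086 -0.01   0.048]
-160,40,16 shares [0.148 0.008 0.09 ]
-130,26,16 shares [0.273 0.073 0.177]
0.062 90 [-142.3   42.5] 0.58
0.1 180 [-141.9   43. ] 0.73
0.212 80 [-142.6   43.9] 3.74
```

>>> step_arm:
  xyz:
    - [0.04, 0, 0.025]
    - [0.085, -0.005, 0.05]
    - [0.105, -0.005, 0.063]
    - [0.125, -0.005, 0.075]
    - [0.125, -0.005, 0.075]
  yaw: [0, 0, 0, 0, 0]
  claw: [0.41, 0.41, 0.41, 0.41, 0.41]

```text
time_s: 19.02
tcp_pos: [0.5381, 0.132, 0.0566]
eef_rot: [172.1, -31.8, -76.9]
contact_force: [0.4, 0.6, 0.4]
gripper_width: 0.0258
gripper_force: 0.0
```

```bash
python3 b2.py -136 43;  python3 st.py -130,26,16 -90,6,16| egrep 'J|tip r|tip-10-|shares'
```

```text
0.062 117 [-143.6   44.3] 3.49
0.1 179 [-142.2   42.8] 0.82
0.212 90 [-141.9   43.8] 3.46
t 19.07 J [ 48.   29.4 -26.6  23.3 -62.1 -53.2] tcp [0.5381 0.1326 0.0565] rot [172.1 -31.8 -76.9] F [0.5 0.4 0.6]
tip rack [-164.   42.] z over stool 15
tip-10-31 rack [-171.   72.] z over stool 6
-130,26,16 shares [0.145 0.074 0.093]
-90,6,16 shares [0.311 0.167 0.21 ]
```

>>> step_arm:
  xyz:
    - [0.02, 0, 0.013]
    - [0.04, 0, 0.026]
    - [0.06, 0, 0.039]
    - [0.06, 0, 0.039]
  yaw: [0, 0, 0, 0]
  claw: [0.41, 0.41, 0.41, 0.41]

```text
time_s: 19.4
tcp_pos: [0.5402, 0.1185, 0.0558]
eef_rot: [172.0, -31.8, -76.8]
contact_force: [0.1, 1.7, 0.5]
gripper_width: 0.0258
gripper_force: 1.0
```

```bash
python3 b2.py -136 43;  python3 st.py -130,26,16 -90,6,16| egrep 'J|tip r|tip-10-|shares'; python3 - <<'E'
import numpy as np,cv2
p=np.load('scene_last.npz')['p'];cv2.imwrite('pics/c3.png',cv2.resize(p[130:300,220:420],None,fx=3.5,fy=3.5,interpolation=cv2.INTER_CUBIC))
E
```

```text
0.062 139 [-134.5   43.5] 6.42
0.1 210 [-132.6   41.1] 6.01
0.212 79 [-130.7   40.9] 3.42
t 19.45 J [ 46.8  29.  -27.6  24.1 -61.2 -52.9] tcp [0.5403 0.1188 0.0558] rot [172.1 -31.8 -76.8] F [-0.1  1.3 -0.1]
tip rack [-150.   41.] z over stool 14
tip-10-31 rack [-158.   72.] z over stool 5
-130,26,16 shares [0.087 0.074 0.053]
-90,6,16 shares [0.254 0.167 0.17 ]
```

View pics/c3.png

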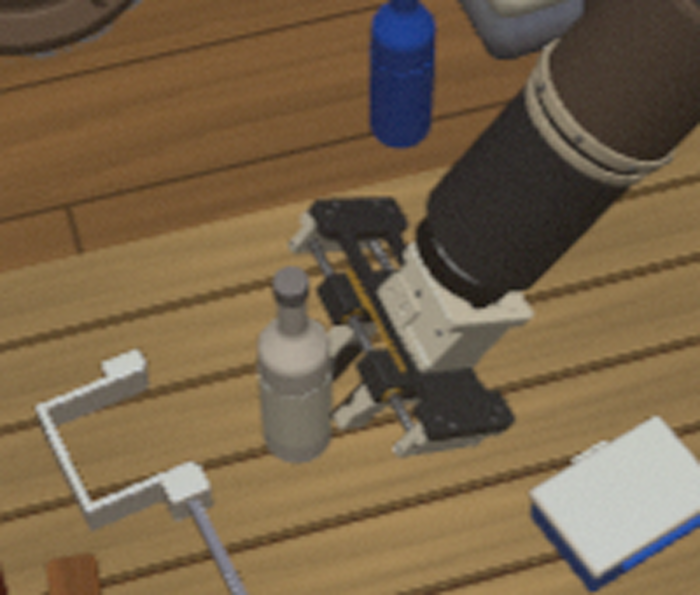

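The white bottle stands upright against the two tilted fingertips at about (295,440) in the crop, and it slid about 9 mm without tipping. I'll carry on diagonally toward the rack's centre line.

>>> step_arm:
  xyz:
    - [0.02, 0.012, 0.014]
    - [0.04, 0.024, 0.028]
    - [0.06, 0.036, 0.042]
    - [0.08, 0.048, 0.056]
    - [0.1, 0.06, 0.07]
    - [0.12, 0.072, 0.084]
    - [0.145, 0.087, 0.102]
    - [0.145, 0.087, 0.102]
  yaw: [0, 0, 0, 0, 0, 0, 0, 0]
  claw: [0.41, 0.41, 0.41, 0.41, 0.41, 0.41, 0.41, 0.41]

```text
time_s: 20.12
tcp_pos: [0.5275, 0.0798, 0.056]
eef_rot: [172.0, -31.8, -76.8]
contact_force: [-0.5, 1.0, -0.1]
gripper_width: 0.026
gripper_force: 0.4
```

```bash
python3 b2.py -98 23;  python3 st.py -80,3,16| egrep 'J|tip r|tip-10-|shares'
```

```text
0.062 134 [-98.8  24.5] 6.37
0.1 207 [-95.   21.3] 4.19
0.212 77 [-93.   21.3] 3.43
t 20.17 J [ 44.9  26.9 -32.1  25.7 -58.7 -52.9] tcp [0.5278 0.0804 0.056 ] rot [172.  -31.8 -76.8] F [ 1.   1.  -0.2]
tip rack [-115.   22.] z over stool 14
tip-10-31 rack [-122.   52.] z over stool 5
-80,3,16 shares [0.148 0.09  0.094]
```

>>> step_arm:
  xyz:
    - [0.02, 0.012, 0.014]
    - [0.04, 0.025, 0.028]
    - [0.06, 0.037, 0.042]
    - [0.08, 0.05, 0.056]
    - [0.1, 0.062, 0.068]
    - [0.12, 0.075, 0.08]
    - [0.148, 0.092, 0.098]
    - [0.148, 0.092, 0.098]
  yaw: [0, 0, 0, 0, 0, 0, 0, 0]
  claw: [0.41, 0.41, 0.41, 0.41, 0.41, 0.41, 0.41, 0.41]

```text
time_s: 20.83
tcp_pos: [0.5147, 0.0418, 0.0573]
eef_rot: [172.0, -31.8, -76.8]
contact_force: [0.3, 0.9, 0.9]
gripper_width: 0.026
gripper_force: 0.1
```

```bash
python3 b2.py -60 2;  python3 st.py -24,0,16| egrep 'J|tip|shares|body'; python3 - <<'E'
import numpy as np,cv2
p=np.load('scene_last.npz')['p'];cv2.imwrite('pics/c4.png',cv2.resize(p[170:320,210:370],None,fx=4.5,fy=4,interpolation=cv2.INTER_CUBIC))
E
```

```text
0.062 134 [-61.9   3.9] 5.38
0.1 212 [-57.4   0.8] 3.54
0.212 78 [-52.5  -2.3] 3.46
t 20.88 J [ 42.7  24.7 -36.4  27.6 -56.3 -52.9] tcp [0.5151 0.0423 0.0573] rot [172.  -31.8 -76.8] F [0.  1.1 0. ]
tip rack [-80.   2.] z over stool 15
tip1031 rack [-72. -28.] z over stool 24
tip10-31 rack [-70.  33.] z over stool 17
tip-1031 rack [-89. -29.] z over stool 14
tip-10-31 rack [-87.  33.] z over stool 7
body38.596 rack [-85. -84.] z over stool 103
body38.5-96 rack [-79. 107.] z over stool 80
body-38.596 rack [-150.  -87.] z over stool 62
body-38.5-96 rack [-144.  104.] z over stool 39
-24,0,16 shares [0.237 0.003 0.146]
```

View pics/c4.png

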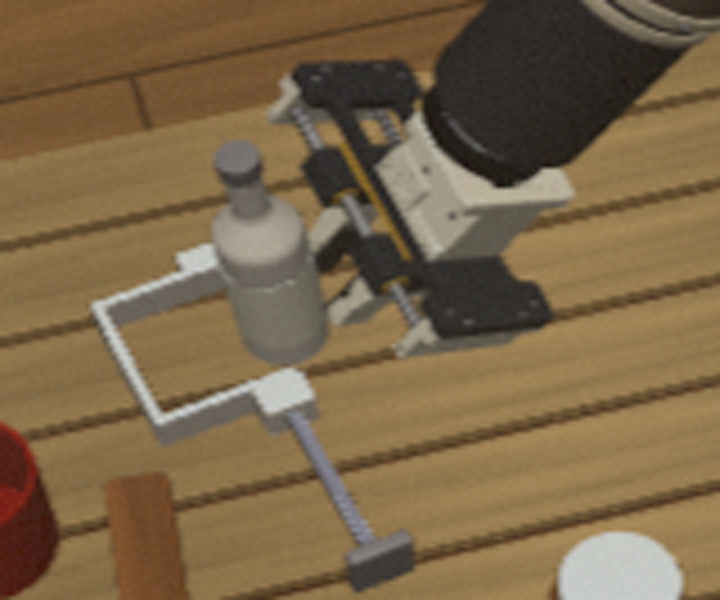

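>>> step_arm:
  xyz:
    - [-0.02, 0, -0.013]
    - [-0.05, 0, -0.032]
    - [-0.1, 0, -0.064]
    - [-0.1, 0, -0.064]
  yaw: [0, 0, 0, 0]
  claw: [0.41, 0.41, 0.41, 0.41]

```text
time_s: 21.22
tcp_pos: [0.5128, 0.0696, 0.0574]
eef_rot: [172.1, -31.7, -76.7]
contact_force: [-0.3, 0.3, -0.1]
gripper_width: 0.0256
gripper_force: 0.0
```

```bash
cat > b3.py <<'E'
# clean bottle axis: only front-side points, away from the fingers
from h import *
import sys
from scipy.optimize import least_squares
f=np.load('rack.npz');R,t=f['R'],f['t'];g=np.array([float(a) for a in sys.argv[1:3]])
for n in('scene_last','scene_now'):
    if n=='scene_now':
        p,d=cams.capture('scene');np.savez('scene_last.npz',p=p,d=d)
    else: d=np.load('scene_last.npz')['d']
    P=cloud('scene',d)[d>0];r=(P[:,:2]-t)@R*1000
    k=(np.hypot(*(r-g).T)<32)&(r[:,0]>g[0]-8)
    for lo,hi,rad in((.065,.085,25),(.085,.11,25),(.11,.14,25),(.18,.205,10),(.215,.235,11)):
        Q=r[k&(P[:,2]>lo)&(P[:,2]<hi)]
        if len(Q)<8:print(n,lo,len(Q));continue
        q=least_squares(lambda c:np.hypot(*(Q-c).T)-rad,g,loss='soft_l1',f_scale=2);print(n,lo,len(Q),np.round(q.x,1),round(q.cost/len(Q),2))
E
python3 b3.py -57 1;  python3 st.py | egrep 'J|tip '
```

```text
scene_last 0.065 55 [-59.6   2.5] 0.6
scene_last 0.085 79 [-57.6   1.4] 0.88
scene_last 0.11 118 [-56.8   0.8] 0.76
scene_last 0.18 58 [-53.2  -1.9] 0.86
scene_last 0.215 101 [-51.6  -1.9] 2.92
scene_now 0.065 63 [-61.7   4.4] 0.68
scene_now 0.085 68 [-62.    5.5] 0.57
scene_now 0.11 100 [-62.2   5.4] 0.67
scene_now 0.18 44 [-63.    8.4] 1.21
scene_now 0.215 66 [-65.1  10.1] 2.84
t 21.27 J [ 45.2  25.4 -34.8  26.  -57.6 -53.6] tcp [0.5126 0.0688 0.0573] rot [172.1 -31.8 -76.7] F [ 0.6 -0.   0. ]
tip rack [-106.    5.] z over stool 16
```

```bash
python3 - <<'E'
from h import *
from scipy.spatial.transform import Rotation as Ro
from plant import status
s=status.get_state();Rt=Ro.from_euler('xyz',s['eef_rot'],degrees=True).inv()
for n in('scene','side'):
    p,d=cams.capture(n);P=cloud(n,d)[d>0];P=P[P[:,2]>.036];T=Rt.apply(P-s['tcp_pos'])*1000
    for z in range(-96,20,6):
        q=T[(abs(T[:,2]-z)<3)&(abs(T[:,0])<45)&(abs(T[:,1])<40)]
        if len(q)>3:print(n,z,len(q),'x',np.round(np.percentile(q[:,0],[3,97])),'y',np.round(np.percentile(q[:,1],[3,97])))
E
python3 b3.py -62 5 | grep now
```

```text
scene -96 115 x [21. 43.] y [-39.  37.]
scene -90 61 x [20. 44.] y [-36.  38.]
scene -84 49 x [18. 42.] y [-38.  40.]
scene -78 24 x [ 4. 42.] y [-26.  38.]
scene -72 5 x [-0.  7.] y [17. 21.]
scene -66 5 x [-6. 16.] y [19. 25.]
scene -60 11 x [-8. 16.] y [16. 28.]
scene -54 27 x [ 3. 16.] y [-32.  33.]
scene -48 28 x [-4. 16.] y [-27.  30.]
scene -42 38 x [-8. 17.] y [-29.  32.]
scene -36 35 x [-4. 19.] y [-28.  28.]
scene -30 27 x [-0. 16.] y [-27.  28.]
scene -24 38 x [-9. 15.] y [-27.  28.]
scene -18 29 x [-10.  14.] y [-26.  28.]
scene -12 31 x [-7. 14.] y [-26.  31.]
scene -6 13 x [-40.  44.] y [-29.  24.]
scene 0 7 x [-35.  42.] y [-27. -12.]
scene 6 7 x [-38.  41.] y [-25.  20.]
scene 12 6 x [-24.  37.] y [-31.  15.]
scene 18 15 x [-16.  41.] y [-29.  16.]
side -96 108 x [-38. -22.] y [-39.  22.]
side -90 73 x [-38. -21.] y [-36.  24.]
side -84 27 x [-39. -28.] y [-36.  25.]
side -78 10 x [-38. -17.] y [-30.  24.]
side -54 6 x [-10.  -6.] y [-19. -12.]
side -48 4 x [-9. -7.] y [-16. -13.]
side -24 5 x [-11.  -1.] y [-28. -13.]
side -18 8 x [-11.  -8.] y [-25. -13.]
side -12 6 x [-10.  -6.] y [-26. -12.]
scene_now 0.065 71 [-61.8   3.6] 0.71
scene_now 0.085 86 [-61.7   2.9] 0.89
scene_now 0.11 121 [-62.2   2.7] 0.95
scene_now 0.18 58 [-62.5   2.5] 1.14
scene_now 0.215 90 [-62.3   2.2] 3.31
```

Backed off, the bottle stands upright at rack (-62, 3). In both cameras the fingertips end about 20 mm higher than the stated tip, so I was pushing too high. I'll lower the tool carefully while watching the force.

>>> step_arm:
  xyz:
    - [-0.01, -0.002, 0.017]
    - [-0.02, -0.004, 0.034]
    - [-0.02, -0.004, 0.034]
  yaw: [0, 0, 0]
  claw: [0.55, 0.55, 0.55]

```text
time_s: 21.67
tcp_pos: [0.5116, 0.0662, 0.0487]
eef_rot: [172.0, -31.8, -76.8]
contact_force: [0.4, -0.5, -0.5]
gripper_width: 0.0197
gripper_force: 0.0
```

>>> step_arm:
  xyz:
    - [-0.005, -0.001, 0.008]
    - [-0.01, -0.002, 0.017]
    - [-0.01, -0.002, 0.017]
  yaw: [0, 0, 0]
  claw: [0.55, 0.55, 0.55]

```text
time_s: 21.92
tcp_pos: [0.5119, 0.0664, 0.0451]
eef_rot: [172.0, -31.8, -76.8]
contact_force: [0.7, 0.4, -0.7]
gripper_width: 0.0201
gripper_force: 0.0
```

```bash
python3 st.py | egrep 'J|tip'
```

```text
t 21.92 J [ 44.9  26.3 -35.6  26.5 -56.1 -54.4] tcp [0.5119 0.0664 0.0451] rot [172.  -31.8 -76.8] F [ 0.7  0.4 -0.7]
tip rack [-104.    4.] z over stool 3
tip1031 rack [-96. -27.] z over stool 12
tip10-31 rack [-94.  35.] z over stool 5
tip-1031 rack [-113.  -28.] z over stool 2
tip-10-31 rack [-111.   34.] z over stool -6
```

>>> step_arm:
  xyz:
    - [-0.005, -0.001, 0.008]
    - [-0.01, -0.002, 0.017]
    - [-0.01, -0.002, 0.017]
  yaw: [0, 0, 0]
  claw: [0.55, 0.55, 0.55]

```text
time_s: 22.17
tcp_pos: [0.5119, 0.0664, 0.0412]
eef_rot: [172.0, -31.8, -76.8]
contact_force: [0.5, -0.3, -0.6]
gripper_width: 0.0199
gripper_force: 0.0
```

>>> step_arm:
  xyz:
    - [-0.004, -0.001, 0.006]
    - [-0.006, -0.001, 0.01]
    - [-0.006, -0.001, 0.01]
  yaw: [0, 0, 0]
  claw: [0.55, 0.55, 0.55]

```text
time_s: 22.42
tcp_pos: [0.5118, 0.0664, 0.0391]
eef_rot: [172.0, -31.8, -76.8]
contact_force: [0.3, -0.4, 0.4]
gripper_width: 0.0199
gripper_force: 0.0
```

```bash
python3 st.py -66,2,-3| egrep 'J|tip|share'; python3 - <<'E'
import numpy as np,cv2
from plant import cams
p,d=cams.capture('side');np.savez('side_last.npz',p=p,d=d)
q=p[120:270,240:420];cv2.imwrite('pics/s5.png',cv2.resize(q,None,fx=4,fy=4,interpolation=cv2.INTER_CUBIC))
E
```

```text
t 22.42 J [ 44.9  26.8 -35.9  26.8 -55.4 -54.9] tcp [0.5118 0.0664 0.0391] rot [172.  -31.8 -76.8] F [ 0.3 -0.4  0.4]
tip rack [-104.    4.] z over stool -3
tip1031 rack [-96. -27.] z over stool 6
tip10-31 rack [-94.  35.] z over stool -1
tip-1031 rack [-113.  -28.] z over stool -4
tip-10-31 rack [-111.   34.] z over stool -12
-66,2,-3 shares [0.16  0.002 0.102]
```

View pics/s5.png

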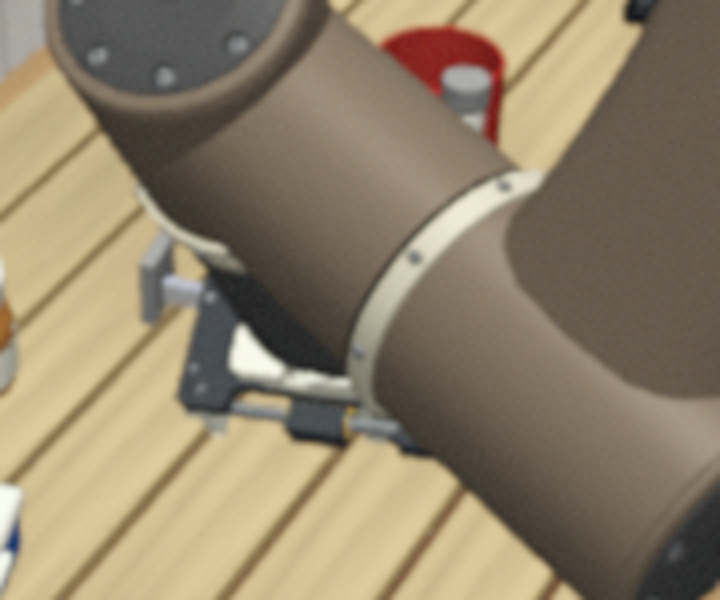

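The side view is mostly blocked by the arm; the tab shows at (155,280). There's no contact force yet, so the tips are just clear of the slats. Now a lower push.

>>> step_arm:
  xyz:
    - [0.025, 0, 0.016]
    - [0.05, 0, 0.032]
    - [0.075, 0, 0.048]
    - [0.095, 0, 0.06]
    - [0.11, 0.001, 0.07]
    - [0.125, 0.001, 0.08]
    - [0.14, 0.002, 0.09]
    - [0.16, 0.002, 0.102]
    - [0.16, 0.002, 0.102]
  yaw: [0, 0, 0, 0, 0, 0, 0, 0, 0]
  claw: [0.55, 0.55, 0.55, 0.55, 0.55, 0.55, 0.55, 0.55, 0.55]

```text
time_s: 23.22
tcp_pos: [0.5173, 0.0282, 0.039]
eef_rot: [172.0, -31.8, -76.8]
contact_force: [0.9, 0.8, -0.0]
gripper_width: 0.0196
gripper_force: 0.4
```

```bash
python3 b3.py -46 2 | grep now;python3 st.py -40,1,-3| egrep 'J|tip |share'
```

```text
scene_now 0.065 71 [-44.5   2. ] 0.62
scene_now 0.085 88 [-44.1   2.3] 0.8
scene_now 0.11 117 [-44.5   2. ] 0.72
scene_now 0.18 55 [-44.5   1.5] 0.67
scene_now 0.215 97 [-44.    2.8] 2.93
t 23.27 J [ 41.2  25.9 -38.3  29.6 -53.2 -54. ] tcp [0.5173 0.0283 0.039 ] rot [172.  -31.8 -76.8] F [0.9 0.2 0.4]
tip rack [-65.   2.] z over stool -3
-40,1,-3 shares [0.107 0.    0.068]
```

Upright at every height now (x = -44, y = 2). Continuing.

>>> step_arm:
  xyz:
    - [0.02, 0, 0.013]
    - [0.04, 0, 0.026]
    - [0.06, 0, 0.038]
    - [0.08, 0, 0.051]
    - [0.1, 0, 0.064]
    - [0.12, 0, 0.076]
    - [0.14, 0, 0.089]
    - [0.152, 0, 0.097]
    - [0.152, 0, 0.097]
  yaw: [0, 0, 0, 0, 0, 0, 0, 0, 0]
  claw: [0.55, 0.55, 0.55, 0.55, 0.55, 0.55, 0.55, 0.55, 0.55]

```text
time_s: 24.02
tcp_pos: [0.5228, -0.0075, 0.0386]
eef_rot: [172.0, -31.8, -76.8]
contact_force: [0.5, -0.5, 1.8]
gripper_width: 0.0196
gripper_force: 0.4
```

```bash
python3 b3.py -8 2 | grep now;python3 st.py -20,1,-3| egrep 'J|tip |share'
```

```text
scene_now 0.065 59 [-8.3  0.6] 0.69
scene_now 0.085 88 [-8.4  0.7] 0.74
scene_now 0.11 108 [-8.6  0.5] 0.55
scene_now 0.18 50 [-8.2  0.6] 0.71
scene_now 0.215 90 [-8.6  1.2] 3.66
t 24.07 J [ 37.4  25.3 -40.3  32.5 -51.3 -53.1] tcp [ 0.5228 -0.0073  0.0386] rot [172.  -31.8 -76.8] F [-0.2  0.8  0.1]
tip rack [-29.   1.] z over stool -3
-20,1,-3 shares [ 0.04  -0.003  0.024]
```

>>> step_arm:
  xyz:
    - [0.012, 0, 0.008]
    - [0.025, 0, 0.016]
    - [0.025, 0, 0.016]
  yaw: [0, 0, 0]
  claw: [0.55, 0.55, 0.55]

```text
time_s: 24.32
tcp_pos: [0.5239, -0.0129, 0.0385]
eef_rot: [172.0, -31.8, -76.8]
contact_force: [0.7, 1.3, 0.6]
gripper_width: 0.0194
gripper_force: 0.7
```

>>> step_arm:
  xyz:
    - [0.006, 0, 0.004]
    - [0.006, 0, 0.004]
  yaw: [0, 0]
  claw: [0.55, 0.55]

```text
time_s: 24.48
tcp_pos: [0.5242, -0.0141, 0.0385]
eef_rot: [172.1, -31.8, -76.8]
contact_force: [-0.8, 1.8, 0.0]
gripper_width: 0.0197
gripper_force: 0.8
```

```bash
python3 b3.py -1 1 | grep now;python3 st.py -20,1,-3| egrep 'J|tip |share'
```

```text
scene_now 0.065 68 [-1.3  1.1] 1.25
scene_now 0.085 86 [-1.7  0.6] 0.62
scene_now 0.11 109 [-2.   0.5] 0.73
scene_now 0.18 49 [-2.5  0.6] 0.74
scene_now 0.215 91 [-3.1  1.3] 3.32
t 24.53 J [ 36.6  25.2 -40.7  33.1 -50.8 -52.9] tcp [ 0.5242 -0.014   0.0385] rot [172.  -31.8 -76.8] F [0.6 1.7 0.4]
tip rack [-22.   1.] z over stool -3
-20,1,-3 shares [ 0.011 -0.001  0.005]
```

Continuing in 1 to 1.5 mm steps until the force rises.

>>> step_arm:
  xyz:
    - [0.006, 0, 0.004]
    - [0.006, 0, 0.004]
  yaw: [0, 0]
  claw: [0.55, 0.55]

```text
time_s: 24.7
tcp_pos: [0.5244, -0.0154, 0.0385]
eef_rot: [172.1, -31.8, -76.8]
contact_force: [0.3, 2.8, 1.9]
gripper_width: 0.0198
gripper_force: 0.9
```

>>> step_arm:
  xyz:
    - [0.006, 0, 0.004]
    - [0.006, 0, 0.004]
  yaw: [0, 0]
  claw: [0.55, 0.55]

```text
time_s: 24.87
tcp_pos: [0.5246, -0.017, 0.0384]
eef_rot: [172.1, -31.8, -76.8]
contact_force: [-0.1, 2.3, 1.7]
gripper_width: 0.0196
gripper_force: 1.0
```

```bash
python3 b3.py 0 1 | grep now;python3 st.py -20,1,-3| egrep 'J|tip |share'
```

```text
scene_now 0.065 66 [1.2 0.6] 0.83
scene_now 0.085 90 [1.3 0.4] 0.77
scene_now 0.11 112 [0.7 0.4] 0.79
scene_now 0.18 55 [0.8 0.2] 0.87
scene_now 0.215 93 [0.8 1.4] 2.92
t 24.92 J [ 36.3  25.1 -40.8  33.4 -50.7 -52.9] tcp [ 0.5247 -0.0169  0.0384] rot [172.1 -31.8 -76.8] F [-0.3  1.   0.8]
tip rack [-20.   1.] z over stool -3
-20,1,-3 shares [-0.001 -0.001 -0.003]
```

>>> step_arm:
  xyz:
    - [0.006, 0, 0.004]
    - [0.006, 0, 0.004]
  yaw: [0, 0]
  claw: [0.55, 0.55]

```text
time_s: 25.08
tcp_pos: [0.5251, -0.0179, 0.0384]
eef_rot: [172.1, -31.7, -76.8]
contact_force: [-1.2, 4.5, 3.3]
gripper_width: 0.02
gripper_force: 2.6
```

>>> step_arm:
  xyz:
    - [0.006, 0, 0.004]
    - [0.006, 0, 0.004]
  yaw: [0, 0]
  claw: [0.55, 0.55]

```text
time_s: 25.25
tcp_pos: [0.5258, -0.0183, 0.0383]
eef_rot: [172.2, -31.7, -76.8]
contact_force: [-4.5, 10.4, 3.9]
gripper_width: 0.0197
gripper_force: 5.8
```

```bash
python3 b3.py 0 1 | grep now;python3 st.py -20,1,-3| egrep 'J|tip |share'
```

```text
scene_now 0.065 74 [2.1 0.5] 0.82
scene_now 0.085 85 [1.4 0.8] 0.88
scene_now 0.11 110 [1.6 1. ] 0.83
scene_now 0.18 58 [1.4 0.8] 0.67
scene_now 0.215 101 [1.9 1.1] 2.87
t 25.3 J [ 36.   25.1 -40.9  33.6 -50.4 -52.8] tcp [ 0.5258 -0.0183  0.0384] rot [172.2 -31.7 -76.8] F [-4.5 10.2  3.1]
tip rack [-18.   2.] z over stool -3
-20,1,-3 shares [-0.007  0.004 -0.007]
```

>>> step_arm:
  xyz:
    - [-0.02, 0, -0.013]
    - [-0.08, 0, -0.05]
    - [-0.2, 0.005, -0.12]
    - [-0.35, 0.01, -0.22]
    - [-0.4, 0.01, -0.25]
    - [-0.4, 0.01, -0.25]
  yaw: [0, 0, 0, 0, 0, 0]
  claw: [0.55, 0.55, 0.55, 0.55, 1, 1]

```text
time_s: 25.8
tcp_pos: [0.5088, 0.076, 0.0384]
eef_rot: [172.1, -31.8, -76.6]
contact_force: [-0.3, -0.7, 1.1]
gripper_width: 0.0113
gripper_force: 0.0
```

```bash
python3 b3.py 0 1 | grep now; python3 st.py| egrep 'J|tip |100'; python3 - <<'E'
from h import *
f=np.load('rack.npz')
for nm,c,zr,w in(('jar',(-134,260),(.06,.105),60),('tab',(-40,180),(.055,.08),35)):
  for n in('scene','side'):
    P=cloud(n,np.load(n+'0.npz')['d']).reshape(-1,3);r=(P[:,:2]-f['t'])@f['R']*1000
    q=r[(P[:,2]>zr[0])&(P[:,2]<zr[1])&(np.hypot(*(r-c).T)<w)];print(nm,n,len(q),np.round(np.percentile(q,[2,98],axis=0)).tolist() if len(q) else '')
E
```

```text
scene_now 0.065 69 [1.9 0.6] 0.89
scene_now 0.085 83 [1.6 0.7] 0.87
scene_now 0.11 116 [1.4 0.6] 0.78
scene_now 0.18 57 [1.5 0.7] 0.89
scene_now 0.215 100 [2.2 1.1] 3.11
t 25.85 J [ 45.8  26.9 -35.7  26.3 -55.6 -55.2] tcp [0.5083 0.0743 0.0383] rot [172.  -31.8 -76.7] F [-0.4 -0.1 -0. ]
tip rack [-112.    2.] z over stool -3
100 mm rack+x [ 0.425 -0.014  0.264]
100 mm rack+y [ 0.019 -0.496 -0.057]
100 mm up [ 0.263  0.059 -0.421]
jar scene 801 [[-158.0, 238.0], [-96.0, 298.0]]
jar side 932 [[-167.0, 232.0], [-106.0, 294.0]]
tab scene 115 [[-52.0, 154.0], [-18.0, 185.0]]
tab side 106 [[-58.0, 157.0], [-20.0, 185.0]]
```

>>> step_arm:
  xyz:
    - [0.12, 0.03, -0.2]
    - [0.245, 0.055, -0.39]
    - [0.245, 0.055, -0.39]
    - [0.245, 0.055, -0.39]
  yaw: [0, 0, 0, 0]
  claw: [1, 1, 1, 1]

```text
time_s: 26.18
tcp_pos: [0.5093, 0.0728, 0.1342]
eef_rot: [172.3, -31.6, -77.0]
contact_force: [-0.7, 0.4, -0.4]
gripper_width: 0.0
gripper_force: 0.0
```

>>> step_arm:
  xyz:
    - [0.02, -0.5, -0.06]
    - [0.02, -0.5, -0.06]
    - [0.04, -0.98, -0.115]
    - [0.04, -0.98, -0.115]
    - [0.04, -0.98, -0.115]
    - [0.04, -0.98, -0.115]
    - [0.04, -0.98, -0.115]
  yaw: [0, 0, 0, 0, 0, 0, 0]
  claw: [1, 1, 1, 1, 1, 1, 1]

```text
time_s: 26.77
tcp_pos: [0.7026, 0.1071, 0.1293]
eef_rot: [171.8, -31.8, -76.8]
contact_force: [-0.5, -0.7, 0.5]
gripper_width: 0.0005
gripper_force: 0.0
```

```bash
python3 st.py -14,217,90 -14,217,0
```

```text
t 26.77 J [ 36.8  35.5  -4.7  26.1 -73.5 -38.8] tcp [0.7026 0.1071 0.1293] rot [171.8 -31.8 -76.8] F [-0.5 -0.7  0.5]
tool z [-0.02  -0.541 -0.841] az -92.1 tool x [ 0.193 -0.827  0.528] az -76.8 y [-0.981 -0.152  0.121]
tip rack [-108.  199.] z over stool 88
tip1031 rack [-101.  168.] z over stool 97
tip10-31 rack [-99. 230.] z over stool 89
tip-1031 rack [-118.  167.] z over stool 86
tip-10-31 rack [-116.  229.] z over stool 79
body38.596 rack [-114.  113.] z over stool 175
body38.5-96 rack [-107.  303.] z over stool 152
body-38.596 rack [-179.  110.] z over stool 134
body-38.5-96 rack [-173.  300.] z over stool 111
-14,217,90 shares [ 0.41  -0.106  0.228]
-14,217,0 shares [ 0.173 -0.16   0.606]
100 mm rack+x [ 0.424 -0.016  0.264]
100 mm rack+y [ 0.018 -0.496 -0.06 ]
100 mm up [ 0.264  0.06  -0.42 ]
```

>>> step_arm:
  xyz:
    - [0.2, -0.105, 0.11]
    - [0.41, -0.105, 0.23]
    - [0.41, -0.105, 0.23]
    - [0.41, -0.105, 0.23]
    - [0.32, -0.13, 0.37]
    - [0.23, -0.15, 0.51]
    - [0.23, -0.15, 0.51]
  yaw: [0, 0, 0, 0, 0, 0, 0]
  claw: [1, 1, 1, 1, 1, 1, 1]

```text
time_s: 27.35
tcp_pos: [0.7343, 0.0186, 0.0604]
eef_rot: [171.4, -31.8, -76.6]
contact_force: [-1.7, -1.5, -1.8]
gripper_width: 0.0002
gripper_force: 0.0
```

```bash
python3 st.py -14,217,0 -14,200,0; python3 - <<'E'
from h import *
f=np.load('rack.npz')
p,d=cams.capture('scene')
cv2.imwrite('pics/c6.png',cv2.resize(p[190:350,220:380],None,fx=3.7,fy=3.7,interpolation=cv2.INTER_CUBIC))
E
```

```text
t 27.35 J [ 29.2  39.1  -9.4  30.9 -64.  -37.6] tcp [0.7343 0.0186 0.0604] rot [171.4 -31.8 -76.6] F [-1.7 -1.5 -1.8]
tool z [-0.025 -0.542 -0.84 ] az -92.6 tool x [ 0.197 -0.827  0.527] az -76.6 y [-0.98  -0.153  0.127]
tip rack [-16. 213.] z over stool 19
tip1031 rack [ -8. 183.] z over stool 28
tip10-31 rack [ -6. 244.] z over stool 20
tip-1031 rack [-25. 182.] z over stool 17
tip-10-31 rack [-23. 244.] z over stool 9
body38.596 rack [-21. 128.] z over stool 107
body38.5-96 rack [-15. 318.] z over stool 82
body-38.596 rack [-86. 125.] z over stool 66
body-38.5-96 rack [-80. 315.] z over stool 42
-14,217,0 shares [-0.042 -0.031  0.08 ]
-14,200,0 shares [-0.045  0.053  0.091]
100 mm rack+x [ 0.424 -0.016  0.264]
100 mm rack+y [ 0.02  -0.496 -0.062]
100 mm up [ 0.264  0.064 -0.42 ]
```

View pics/c6.png

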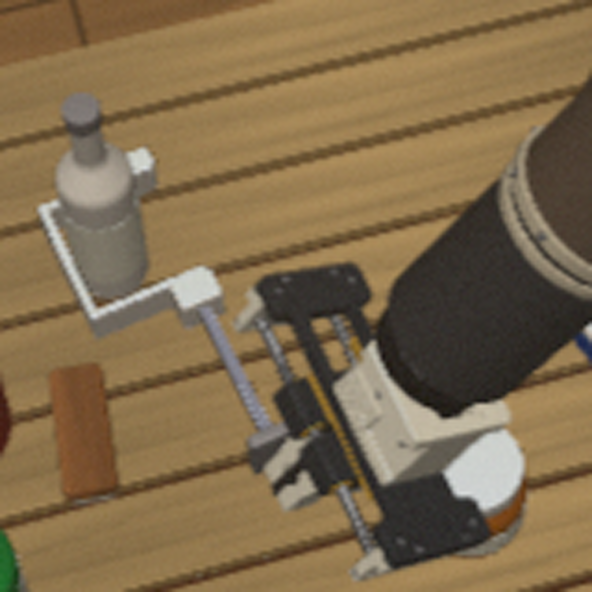

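The bottle stands in the rack against the back rail (105,230). The fingertips (290,480) are just outside the tab (265,450), and the jar (490,490) hasn't moved. I'll go a little lower, then push.

>>> step_arm:
  xyz:
    - [-0.02, -0.01, 0.03]
    - [-0.04, -0.015, 0.063]
    - [-0.04, -0.015, 0.063]
  yaw: [0, 0, 0]
  claw: [1, 1, 1]

```text
time_s: 27.65
tcp_pos: [0.7408, 0.0212, 0.0521]
eef_rot: [172.1, -31.8, -76.8]
contact_force: [0.7, -1.2, 1.5]
gripper_width: 0.0005
gripper_force: 0.9
```

```bash
python3 st.py -16,180,4 -16,130,4 -27,101,4|egrep 'J|tip |shares'
```

```text
t 27.65 J [ 29.2  39.7  -9.4  31.4 -62.9 -38.3] tcp [0.7408 0.0212 0.0521] rot [172.1 -31.8 -76.8] F [ 0.7 -1.2  1.5]
tip rack [-17. 220.] z over stool 10
-16,180,4 shares [-0.02   0.196  0.052]
-16,130,4 shares [-0.029  0.444  0.081]
-27,101,4 shares [-0.081  0.59   0.068]
```

>>> step_arm:
  xyz:
    - [0, 0.03, 0.005]
    - [-0.005, 0.06, 0.01]
    - [-0.007, 0.09, 0.015]
    - [-0.01, 0.12, 0.02]
    - [-0.01, 0.15, 0.025]
    - [-0.01, 0.18, 0.03]
    - [-0.01, 0.2, 0.03]
  yaw: [0, 0, 0, 0, 0, 0, 0]
  claw: [1, 1, 1, 1, 1, 1, 1]

```text
time_s: 28.23
tcp_pos: [0.7003, 0.0134, 0.0504]
eef_rot: [172.1, -31.7, -76.8]
contact_force: [2.8, -0.5, -0.0]
gripper_width: 0.0008
gripper_force: 0.8
```

```bash
cat > tab.py <<'E'
from h import *
import sys
f=np.load('rack.npz');p,d=cams.capture('scene');np.savez('scene_last.npz',p=p,d=d);P=cloud('scene',d).reshape(-1,3);r=(P[:,:2]-f['t'])@f['R']*1000
# inner (-y) face / tip of bar: tab points over bar height, near x=-40
for y0 in range(60,200,10):
    k=(abs(r[:,0]+40)<14)&(r[:,1]>=y0)&(r[:,1]<y0+10)&(P[:,2]>.035)&(P[:,2]<.085)
    if k.sum():print(y0,k.sum(),'z max over stool',round((np.percentile(P[k,2],95)-.03)*1000))
E
python3 tab.py; python3 st.py -16,130,4 -27,101,4|egrep 'J|tip |shares'
```

```text
60 61 z max over stool 34
70 17 z max over stool 28
80 17 z max over stool 28
90 17 z max over stool 28
100 16 z max over stool 27
110 17 z max over stool 27
120 15 z max over stool 27
130 16 z max over stool 27
140 8 z max over stool 28
150 9 z max over stool 49
160 7 z max over stool 54
170 14 z max over stool 55
180 13 z max over stool 53
190 28 z max over stool 54
t 28.28 J [ 30.1  36.6 -15.9  31.9 -60.3 -40.9] tcp [0.6996 0.0131 0.0504] rot [172.1 -31.8 -76.8] F [-0.2  0.  -0.3]
tip rack [-17. 178.] z over stool 9
-16,130,4 shares [-0.018  0.236  0.049]
-27,101,4 shares [-0.071  0.382  0.037]
```

>>> step_arm:
  xyz:
    - [0, 0.03, 0.005]
    - [-0.005, 0.06, 0.01]
    - [-0.007, 0.09, 0.015]
    - [-0.01, 0.12, 0.02]
    - [-0.01, 0.15, 0.025]
    - [-0.012, 0.18, 0.03]
    - [-0.015, 0.21, 0.035]
    - [-0.018, 0.236, 0.045]
  yaw: [0, 0, 0, 0, 0, 0, 0, 0]
  claw: [1, 1, 1, 1, 1, 1, 1, 1]

```text
time_s: 28.95
tcp_pos: [0.6528, 0.0041, 0.0461]
eef_rot: [172.0, -31.8, -76.8]
contact_force: [1.1, 1.5, 0.9]
gripper_width: 0.0006
gripper_force: 0.9
```

```bash
python3 tab.py; python3 b3.py 1.5 0.7|grep now; python3 st.py -27,110,4 -27,101,4
```

```text
60 57 z max over stool 35
70 17 z max over stool 28
80 15 z max over stool 28
90 8 z max over stool 28
100 9 z max over stool 48
110 8 z max over stool 50
120 15 z max over stool 52
130 17 z max over stool 53
140 35 z max over stool 52
150 19 z max over stool 49
160 6 z max over stool 6
180 3 z max over stool 10
190 2 z max over stool 7
scene_now 0.065 71 [1.8 1.1] 0.95
scene_now 0.085 81 [1.6 0.4] 0.68
scene_now 0.11 115 [1.2 0.6] 0.8
scene_now 0.18 48 [1.6 0.3] 0.95
scene_now 0.215 95 [0.6 1.3] 3.28
t 29.05 J [ 31.3  33.4 -23.2  32.5 -57.3 -44.1] tcp [0.6521 0.0037 0.0458] rot [172.  -31.8 -76.8] F [-0.3 -0.2  0.6]
tool z [-0.017 -0.54  -0.842] az -91.8 tool x [ 0.195 -0.828  0.527] az -76.8 y [-0.981 -0.155  0.119]
tip rack [-16. 130.] z over stool 4
tip1031 rack [-9. 99.] z over stool 13
tip10-31 rack [ -7. 161.] z over stool 6
tip-1031 rack [-26.  99.] z over stool 2
tip-10-31 rack [-24. 160.] z over stool -5
body38.596 rack [-21.  44.] z over stool 91
body38.5-96 rack [-15. 234.] z over stool 68
body-38.596 rack [-86.  41.] z over stool 51
body-38.5-96 rack [-81. 231.] z over stool 28
-27,110,4 shares [-0.05   0.1   -0.017]
-27,101,4 shares [-0.052  0.145 -0.012]
100 mm rack+x [ 0.425 -0.015  0.264]
100 mm rack+y [ 0.019 -0.496 -0.058]
100 mm up [ 0.263  0.059 -0.421]
```

>>> step_arm:
  xyz:
    - [-0.02, 0.02, -0.008]
    - [-0.04, 0.05, -0.014]
    - [-0.05, 0.075, -0.017]
    - [-0.05, 0.1, -0.017]
    - [-0.05, 0.1, -0.017]
  yaw: [0, 0, 0, 0, 0]
  claw: [1, 1, 1, 1, 1]

```text
time_s: 29.47
tcp_pos: [0.631, 0.0112, 0.0461]
eef_rot: [172.0, -31.8, -76.8]
contact_force: [-0.3, 0.1, 0.2]
gripper_width: 0.0002
gripper_force: 0.0
```

>>> step_arm:
  xyz:
    - [-0.001, 0.015, 0.002]
    - [-0.002, 0.03, 0.004]
    - [-0.002, 0.03, 0.004]
  yaw: [0, 0, 0]
  claw: [1, 1, 1]

```text
time_s: 29.72
tcp_pos: [0.6257, 0.01, 0.046]
eef_rot: [172.1, -31.8, -76.8]
contact_force: [1.0, -0.8, -0.1]
gripper_width: 0.0003
gripper_force: 0.2
```

```bash
python3 tab.py|head -6; python3 b3.py 1.5 0.7|grep now; python3 st.py|egrep 'J|tip|body'
```

```text
60 50 z max over stool 35
70 3 z max over stool 40
80 39 z max over stool 50
90 34 z max over stool 54
100 35 z max over stool 53
110 34 z max over stool 54
scene_now 0.065 67 [1.7 0.7] 0.69
scene_now 0.085 86 [1.7 0.4] 0.79
scene_now 0.11 110 [1.3 0.8] 0.86
scene_now 0.18 50 [1.4 0.6] 0.93
scene_now 0.215 93 [0.5 1.1] 3.69
t 29.82 J [ 33.1  31.8 -26.3  32.1 -56.5 -46. ] tcp [0.6258 0.0098 0.046 ] rot [172.  -31.8 -76.8] F [-0.1 -0.7 -0.1]
tip rack [-27. 105.] z over stool 4
tip1031 rack [-19.  75.] z over stool 13
tip10-31 rack [-18. 136.] z over stool 6
tip-1031 rack [-36.  74.] z over stool 3
tip-10-31 rack [-35. 135.] z over stool -5
body38.596 rack [-32.  19.] z over stool 91
body38.5-96 rack [-26. 209.] z over stool 69
body-38.596 rack [-97.  16.] z over stool 51
body-38.5-96 rack [-92. 207.] z over stool 28
```

>>> step_arm:
  xyz:
    - [-0.001, 0.01, 0.001]
    - [-0.001, 0.01, 0.001]
  yaw: [0, 0]
  claw: [1, 1]

```text
time_s: 29.98
tcp_pos: [0.6239, 0.0096, 0.046]
eef_rot: [172.0, -31.8, -76.8]
contact_force: [0.5, 1.0, 0.1]
gripper_width: 0.0004
gripper_force: 0.4
```

>>> step_arm:
  xyz:
    - [-0.001, 0.01, 0.001]
    - [-0.001, 0.01, 0.001]
  yaw: [0, 0]
  claw: [1, 1]

```text
time_s: 30.15
tcp_pos: [0.6218, 0.0093, 0.0459]
eef_rot: [172.0, -31.8, -76.8]
contact_force: [1.5, 0.1, -0.4]
gripper_width: 0.0003
gripper_force: 0.4
```

>>> step_arm:
  xyz:
    - [-0.001, 0.01, 0.001]
    - [-0.001, 0.01, 0.001]
  yaw: [0, 0]
  claw: [1, 1]

```text
time_s: 30.32
tcp_pos: [0.6197, 0.0091, 0.0458]
eef_rot: [172.0, -31.8, -76.8]
contact_force: [1.2, -1.2, 1.0]
gripper_width: 0.0004
gripper_force: 0.4
```

>>> step_arm:
  xyz:
    - [-0.001, 0.01, 0.001]
    - [-0.001, 0.01, 0.001]
  yaw: [0, 0]
  claw: [1, 1]

```text
time_s: 30.48
tcp_pos: [0.6177, 0.009, 0.0458]
eef_rot: [172.0, -31.8, -76.8]
contact_force: [1.4, -0.2, 0.2]
gripper_width: 0.0003
gripper_force: 0.4
```

>>> step_arm:
  xyz:
    - [-0.001, 0.01, 0.001]
    - [-0.001, 0.01, 0.001]
  yaw: [0, 0]
  claw: [1, 1]

```text
time_s: 30.65
tcp_pos: [0.6157, 0.0087, 0.0457]
eef_rot: [172.0, -31.8, -76.8]
contact_force: [0.3, -0.6, 0.0]
gripper_width: 0.0004
gripper_force: 0.4
```

```bash
python3 tab.py|head -4; python3 b3.py 1.5 0.7|grep now; python3 st.py|egrep 'J|tip '
```

```text
60 15 z max over stool 39
70 48 z max over stool 47
80 27 z max over stool 54
90 35 z max over stool 51
scene_now 0.065 66 [2.3 1. ] 1.3
scene_now 0.085 88 [1.8 0.7] 0.79
scene_now 0.11 106 [1.6 0.5] 0.77
scene_now 0.18 57 [1.6 0.6] 0.9
scene_now 0.215 93 [1.7 2.2] 3.41
t 30.75 J [ 33.5  31.1 -27.7  32.1 -56.  -46.7] tcp [0.6158 0.0087 0.0457] rot [172.  -31.8 -76.8] F [ 0.6 -0.2 -0.2]
tip rack [-28.  95.] z over stool 4
```

>>> step_arm:
  xyz:
    - [-0.001, 0.01, 0.001]
    - [-0.001, 0.01, 0.001]
  yaw: [0, 0]
  claw: [1, 1]

```text
time_s: 30.92
tcp_pos: [0.6144, 0.0087, 0.0458]
eef_rot: [172.1, -31.8, -76.8]
contact_force: [3.3, -1.4, -0.5]
gripper_width: 0.0004
gripper_force: 1.3
```

>>> step_arm:
  xyz:
    - [-0.001, 0.01, 0.001]
    - [-0.001, 0.01, 0.001]
  yaw: [0, 0]
  claw: [1, 1]

```text
time_s: 31.08
tcp_pos: [0.614, 0.0092, 0.046]
eef_rot: [172.3, -31.7, -76.8]
contact_force: [11.2, -2.5, -2.9]
gripper_width: 0.0005
gripper_force: 4.6
```

```bash
python3 b3.py 1.5 0.7|grep now; python3 st.py|egrep 'J|tip |body'
```

```text
scene_now 0.065 67 [1.6 0.5] 0.72
scene_now 0.085 84 [1.3 0.5] 0.77
scene_now 0.11 107 [ 1.6 -0.1] 0.64
scene_now 0.18 52 [1.7 0. ] 0.76
scene_now 0.215 98 [1.2 1.6] 3.37
t 31.13 J [ 33.6  30.8 -28.1  32.3 -55.7 -46.9] tcp [0.6141 0.0092 0.046 ] rot [172.3 -31.7 -76.8] F [10.  -3.4 -1.7]
tip rack [-29.  93.] z over stool 4
body38.596 rack [-33.   7.] z over stool 91
body38.5-96 rack [-28. 198.] z over stool 69
body-38.596 rack [-99.   4.] z over stool 51
body-38.5-96 rack [-93. 195.] z over stool 29
```

>>> step_arm:
  xyz:
    - [0, -0.03, -0.003]
    - [0.003, -0.08, -0.01]
    - [0.005, -0.125, -0.015]
    - [0.005, -0.125, -0.015]
    - [0.1, -0.1, -0.17]
    - [0.2, -0.08, -0.33]
    - [0.4, -0.04, -0.65]
    - [0.4, -0.04, -0.65]
    - [0.4, -0.04, -0.65]
    - [0.4, -0.04, -0.65]
  yaw: [0, 0, 0, 0, 0, 0, 0, 0, 0, 0]
  claw: [1, 1, 1, 1, 1, 1, 1, 1, 1, 1]

```text
time_s: 31.97
tcp_pos: [0.6383, 0.0141, 0.1985]
eef_rot: [172.3, -31.7, -77.0]
contact_force: [-1.0, 0.1, -1.7]
gripper_width: 0.0001
gripper_force: 0.0
```

```bash
python3 b3.py 1.5 0.7|grep now; python3 tab.py; python3 st.py|egrep 'J|tip |100'; python3 - <<'E'
from h import *
f=np.load('rack.npz');a=np.load('scene0.npz')['p'].astype(int);b=np.load('scene_last.npz')['p'].astype(int)
m=(abs(a-b).max(2)>40).astype('u1');n,_,st,c=cv2.connectedComponentsWithStats(m)
print([(s[:4].tolist(),int(s[4])) for s in st[1:] if s[4]>25])
E
```

```text
scene_now 0.065 61 [1.6 0.4] 0.8
scene_now 0.085 86 [1.4 0.8] 0.87
scene_now 0.11 110 [1.4 0.3] 0.68
scene_now 0.18 51 [1.3 0.6] 0.76
scene_now 0.215 89 [2.  1.5] 3.07
60 17 z max over stool 45
70 112 z max over stool 48
80 8 z max over stool 47
90 3 z max over stool 7
100 1 z max over stool 5
110 5 z max over stool 9
120 2 z max over stool 10
130 2 z max over stool 9
140 2 z max over stool 8
150 6 z max over stool 9
160 4 z max over stool 7
180 4 z max over stool 10
190 8 z max over stool 8
t 32.07 J [ 33.5  24.1 -15.6  27.5 -72.7 -36.1] tcp [0.6369 0.0132 0.1957] rot [172.  -31.8 -76.8] F [ 0.2  0.5 -1.5]
tip rack [-28. 117.] z over stool 154
100 mm rack+x [ 0.425 -0.015  0.263]
100 mm rack+y [ 0.019 -0.496 -0.058]
100 mm up [ 0.263  0.059 -0.421]
[([0, 0, 60, 74], 2259), ([155, 0, 83, 66], 2348), ([242, 0, 47, 54], 1481), ([336, 6, 7, 12], 31), ([327, 18, 110, 115], 5355), ([239, 49, 6, 11], 29), ([228, 55, 55, 61], 1531), ([198, 64, 15, 11], 36), ([173, 70, 35, 33], 424), ([358, 130, 31, 11], 134), ([401, 130, 22, 12], 167), ([265, 138, 155, 141], 7205), ([235, 231, 21, 15], 182), ([256, 239, 15, 25], 82), ([270, 269, 23, 38], 173), ([331, 297, 30, 20], 200), ([289, 305, 13, 7], 39), ([287, 311, 15, 7], 41), ([332, 313, 30, 28], 480)]
```

```bash
python3 - <<'E'
from h import *
for n in('scene0','scene_last'):
    F=np.load(n+'.npz');P=cloud('scene',F['d']);hs=cv2.cvtColor(F['p'],cv2.COLOR_BGR2HSV)
    m=(P[...,2]>.09)&(P[...,2]<.115)&(hs[...,1]<60)&(hs[...,2]>140);m[:,:300]=0;m[:270]=0
    v,u=np.nonzero(m);q=P[m];print(n,len(u),'lid px',u.min(),u.max(),v.min(),v.max(),'xy',np.round(q.mean(0),4))
F=np.load('scene_last.npz');cv2.imwrite('pics/c7.png',np.hstack([cv2.resize(np.load(n+'.npz')['p'][200:360,220:380],(400,400)) for n in('scene0','scene_last')]))
E
```

```text
scene0 539 lid px 334 360 303 327 xy [0.764  0.1335 0.101 ]
scene_last 535 lid px 333 359 297 321 xy [0.7485 0.1366 0.1006]
```

The bar is home: the tab's outer face is at y≈82 and the end stop gave 11 N. But the jar moved about 15 mm, dragged by the gripper's body. I'll push it gently back to where it stood.

>>> step_arm:
  xyz:
    - [-0.2, 0.116, -0.11]
    - [-0.2, 0.116, -0.11]
    - [-0.2, 0.116, -0.11]
    - [-0.4, 0.07, 0.2]
    - [-0.58, 0.03, 0.48]
    - [-0.58, 0.03, 0.48]
    - [-0.58, 0.03, 0.48]
    - [-0.58, 0.03, 0.48]
  yaw: [0, 0, 0, 0, 0, 0, 0, 0]
  claw: [1, 1, 1, 1, 1, 1, 1, 1]

```text
time_s: 32.73
tcp_pos: [0.6045, 0.0543, 0.0499]
eef_rot: [171.4, -32.0, -76.5]
contact_force: [-1.3, 0.0, -0.0]
gripper_width: 0.0007
gripper_force: 0.0
```

```bash
cat > jar.py <<'E'
from h import *
f=np.load('rack.npz');p,d=cams.capture('scene');np.savez('scene_last.npz',p=p,d=d)
L=[]
for F in(np.load('scene0.npz'),dict(p=p,d=d)):
    P=cloud('scene',F['d']);hs=cv2.cvtColor(F['p'],cv2.COLOR_BGR2HSV)
    m=(P[...,2]>.09)&(P[...,2]<.115)&(hs[...,1]<60)&(hs[...,2]>140);m[:,:325]=0;m[:285]=0;m[:,370:]=0
    v,u=np.nonzero(m);L.append((np.r_[u.min(),u.max(),v.min(),v.max()],len(u),np.round((P[m].mean(0)[:2]-f['t'])@f['R']*1000,1)))
print(*L)
E
python3 jar.py; python3 st.py|egrep 'J|tip |body'
```

```text
(array([334, 360, 303, 327]), 539, array([-130.3,  265.4])) (array([333, 359, 297, 321]), 535, array([-136.1,  250.9]))
t 32.78 J [ 37.9  31.5 -25.1  28.9 -59.5 -47.5] tcp [0.6061 0.0552 0.0527] rot [171.6 -31.9 -76.6] F [ 0.2  0.7 -0.3]
tip rack [-75.  94.] z over stool 11
body38.596 rack [-80.   8.] z over stool 99
body38.5-96 rack [-75. 199.] z over stool 75
body-38.596 rack [-146.    5.] z over stool 58
body-38.5-96 rack [-140.  196.] z over stool 34
```

>>> step_arm:
  xyz:
    - [0.002, -0.04, -0.005]
    - [0.003, -0.08, -0.009]
    - [0.004, -0.1, -0.012]
    - [0.005, -0.12, -0.014]
    - [0.005, -0.12, -0.014]
  yaw: [0, 0, 0, 0, 0]
  claw: [1, 1, 1, 1, 1]

```text
time_s: 33.2
tcp_pos: [0.6327, 0.0616, 0.056]
eef_rot: [172.2, -31.7, -76.9]
contact_force: [-0.2, -0.1, -0.5]
gripper_width: 0.0004
gripper_force: 0.0
```

```bash
python3 jar.py; python3 st.py|egrep 'J|tip |body'
```

```text
(array([334, 360, 303, 327]), 539, array([-130.3,  265.4])) (array([333, 359, 297, 321]), 537, array([-136.1,  250.9]))
t 33.25 J [ 36.9  32.9 -21.6  29.  -60.6 -46.1] tcp [0.632  0.0613 0.0558] rot [172.1 -31.7 -76.9] F [ 0.6  0.2 -0.1]
tip rack [-77. 121.] z over stool 14
body38.596 rack [-81.  34.] z over stool 101
body38.5-96 rack [-76. 225.] z over stool 79
body-38.596 rack [-147.   32.] z over stool 60
body-38.5-96 rack [-141.  222.] z over stool 38
```

>>> step_arm:
  xyz:
    - [-0.008, -0.02, 0.011]
    - [-0.014, -0.04, 0.02]
    - [-0.014, -0.06, 0.018]
    - [-0.014, -0.06, 0.018]
  yaw: [0, 0, 0, 0]
  claw: [1, 1, 1, 1]

```text
time_s: 33.58
tcp_pos: [0.643, 0.0635, 0.0489]
eef_rot: [172.0, -31.8, -76.8]
contact_force: [-0.9, -0.4, -0.2]
gripper_width: 0.0004
gripper_force: 0.0
```

```bash
python3 jar.py; python3 st.py|egrep 'J|tip |body'
```

```text
(array([334, 360, 303, 327]), 539, array([-130.3,  265.4])) (array([335, 361, 299, 324]), 549, array([-135.7,  261.1]))
t 33.63 J [ 36.5  34.2 -20.4  29.2 -60.5 -45.8] tcp [0.6427 0.0634 0.0489] rot [172.  -31.8 -76.8] F [-1.2 -0.9 -0.1]
tip rack [-77. 132.] z over stool 7
body38.596 rack [-81.  45.] z over stool 94
body38.5-96 rack [-76. 236.] z over stool 72
body-38.596 rack [-147.   43.] z over stool 54
body-38.5-96 rack [-141.  233.] z over stool 31
```

>>> step_arm:
  xyz:
    - [0.006, -0.008, 0.003]
    - [0.016, -0.016, 0.008]
    - [0.026, -0.022, 0.014]
    - [0.026, -0.022, 0.014]
  yaw: [0, 0, 0, 0]
  claw: [1, 1, 1, 1]

```text
time_s: 33.97
tcp_pos: [0.648, 0.0578, 0.0492]
eef_rot: [172.1, -31.8, -76.8]
contact_force: [-1.9, 0.4, 0.9]
gripper_width: 0.0006
gripper_force: 0.0
```

```bash
python3 jar.py; python3 st.py|egrep 'J|tip '
```

```text
(array([334, 360, 303, 327]), 539, array([-130.3,  265.4])) (array([334, 360, 302, 327]), 558, array([-130.7,  265.4]))
t 34.02 J [ 35.8  34.3 -20.1  29.5 -60.4 -45.3] tcp [0.6479 0.058  0.0492] rot [172.1 -31.8 -76.8] F [-0.6  0.5  0.9]
tip rack [-70. 136.] z over stool 7
```

>>> step_arm:
  xyz:
    - [-0.001, 0.05, 0.006]
    - [-0.003, 0.12, 0.014]
    - [-0.003, 0.12, 0.014]
    - [0.15, 0.15, -0.23]
    - [0.4, 0.21, -0.63]
    - [0.6, 0.25, -0.95]
    - [0.6, 0.25, -0.95]
    - [0.6, 0.25, -0.95]
    - [0.6, 0.25, -0.95]
    - [0.6, 0.25, -0.95]
  yaw: [0, 0, 0, 0, 0, 0, 0, 0, 0, 0]
  claw: [1, 1, 1, 1, 1, 1, 1, 1, 1, 1]

```text
time_s: 34.85
tcp_pos: [0.6267, 0.0546, 0.2843]
eef_rot: [172.7, -31.6, -77.1]
contact_force: [-0.8, 0.3, 0.6]
gripper_width: 0.0002
gripper_force: 0.0
```

```bash
python3 jar.py; python3 b3.py 1.5 0.7|grep now; python3 tab.py|head -3;python3 st.py|egrep 'J|tip '; python3 - <<'E'
from h import *
a=np.load('scene0.npz')['p'].astype(int);b=np.load('scene_last.npz')['p'].astype(int)
m=(abs(a-b).max(2)>40).astype('u1');n,_,st,c=cv2.connectedComponentsWithStats(m)
print([(s[:4].tolist(),int(s[4])) for s in st[1:] if s[4]>20])
a=np.load('side0.npz')['p'].astype(int);b=cams.capture('side')[0].astype(int)
m=(abs(a-b).max(2)>40).astype('u1');n,_,st,c=cv2.connectedComponentsWithStats(m)
print('side',[(s[:4].tolist(),int(s[4])) for s in st[1:] if s[4]>20])
E
```

```text
(array([334, 360, 303, 327]), 539, array([-130.3,  265.4])) (array([333, 359, 299, 323]), 537, array([-133.3,  256.2]))
scene_now 0.065 62 [ 2.1 -0. ] 1.02
scene_now 0.085 85 [1.4 0.6] 0.63
scene_now 0.11 113 [1.7 0.1] 0.84
scene_now 0.18 54 [1.3 0.3] 0.86
scene_now 0.215 95 [1.  1.6] 2.98
60 11 z max over stool 45
70 116 z max over stool 48
80 11 z max over stool 44
t 35.0 J [ 37.3  21.1  -8.4  25.  -83.1 -34.4] tcp [0.6244 0.0535 0.2778] rot [172.  -31.7 -76.8] F [-0.3 -0.2 -1.2]
tip rack [-70. 112.] z over stool 236
[([0, 0, 60, 74], 2247), ([155, 0, 83, 67], 2251), ([242, 0, 46, 50], 1314), ([352, 0, 109, 149], 7595), ([399, 0, 9, 6], 22), ([353, 6, 9, 14], 44), ([360, 26, 13, 15], 69), ([437, 33, 10, 4], 24), ([238, 45, 7, 15], 28), ([228, 52, 55, 64], 1597), ([199, 64, 12, 12], 30), ([173, 70, 36, 34], 430), ([281, 129, 115, 127], 5924), ([235, 230, 21, 15], 134), ([241, 239, 13, 7], 49), ([256, 239, 15, 25], 80), ([302, 254, 16, 7], 68), ([270, 269, 23, 38], 171), ([331, 299, 30, 20], 134), ([289, 305, 13, 7], 40), ([287, 311, 15, 7], 41), ([333, 313, 29, 28], 334)]
side [([205, 0, 18, 18], 154), ([213, 0, 251, 127], 16800), ([522, 0, 118, 282], 23123), ([349, 124, 24, 51], 666), ([320, 159, 13, 23], 217), ([362, 170, 11, 14], 53), ([575, 172, 33, 85], 867), ([211, 180, 24, 21], 94), ([275, 180, 98, 34], 960), ([349, 182, 22, 6], 36), ([220, 184, 28, 41], 369), ([634, 192, 6, 22], 80), ([211, 200, 6, 20], 53), ([312, 207, 24, 37], 289), ([636, 224, 4, 25], 61), ([612, 241, 8, 13], 49), ([631, 286, 9, 8], 52)]
```

>>> step_arm:
  xyz:
    - [-0.2, -0.04, 0.35]
    - [-0.5, -0.12, 0.88]
    - [-0.5, -0.12, 0.88]
    - [-0.5, -0.12, 0.88]
    - [-0.5, -0.12, 0.88]
    - [-0.5, -0.12, 0.88]
    - [-0.5, -0.12, 0.88]
    - [-0.5, -0.12, 0.88]
  yaw: [0, 0, 0, 0, 0, 0, 0, 0]
  claw: [1, 1, 1, 1, 1, 1, 1, 1]

```text
time_s: 35.72
tcp_pos: [0.6271, 0.0456, 0.0757]
eef_rot: [172.1, -31.8, -76.8]
contact_force: [0.7, 0.3, 0.6]
gripper_width: 0.0002
gripper_force: 0.0
```

```bash
python3 jar.py; python3 st.py -62,112,-4 -60,125,-4|egrep 'J|tip|body|share'
```

```text
(array([334, 360, 303, 327]), 539, array([-130.3,  265.4])) (array([333, 359, 299, 323]), 531, array([-133.2,  256.2]))
t 35.77 J [ 36.1  30.7 -22.3  29.1 -61.5 -44.8] tcp [0.6276 0.046  0.0765] rot [172.2 -31.7 -76.9] F [ 0.5 -0.2  0.1]
tip rack [-62. 114.] z over stool 35
tip1031 rack [-55.  83.] z over stool 44
tip10-31 rack [-53. 145.] z over stool 36
tip-1031 rack [-72.  82.] z over stool 33
tip-10-31 rack [-70. 144.] z over stool 26
body38.596 rack [-67.  27.] z over stool 122
body38.5-96 rack [-62. 218.] z over stool 100
body-38.596 rack [-132.   24.] z over stool 81
body-38.5-96 rack [-127.  215.] z over stool 59
-62,112,-4 shares [-0.101 -0.014  0.165]
-60,125,-4 shares [-0.09  -0.079  0.162]
```

>>> step_arm:
  xyz:
    - [-0.05, -0.008, 0.08]
    - [-0.09, -0.014, 0.14]
    - [-0.1, -0.014, 0.162]
    - [-0.1, -0.014, 0.162]
    - [-0.098, -0.045, 0.162]
    - [-0.096, -0.07, 0.16]
    - [-0.094, -0.09, 0.16]
    - [-0.094, -0.09, 0.16]
  yaw: [0, 0, 0, 0, 0, 0, 0, 0]
  claw: [1, 1, 1, 1, 1, 1, 1, 1]

```text
time_s: 36.43
tcp_pos: [0.6412, 0.0467, 0.0362]
eef_rot: [172.2, -31.7, -76.9]
contact_force: [-0.2, 0.4, 0.8]
gripper_width: 0.0004
gripper_force: 0.0
```

```bash
python3 jar.py; python3 st.py |egrep 'J|tip |body|share'
```

```text
(array([334, 360, 303, 327]), 539, array([-130.3,  265.4])) (array([334, 360, 302, 326]), 538, array([-131.9,  263.4]))
t 36.48 J [ 35.2  34.4 -22.5  30.5 -58.1 -46.5] tcp [0.6405 0.0465 0.0359] rot [172.1 -31.7 -76.9] F [-1.3  0.2  0.2]
tip rack [-60. 126.] z over stool -6
body38.596 rack [-65.  40.] z over stool 81
body38.5-96 rack [-59. 231.] z over stool 59
body-38.596 rack [-131.   37.] z over stool 41
body-38.5-96 rack [-125.  228.] z over stool 18
```

>>> step_arm:
  xyz:
    - [0, -0.005, 0]
    - [0.005, -0.01, 0.002]
    - [0.004, 0.01, 0.002]
    - [0.002, 0.04, 0.004]
    - [0, 0.06, 0.007]
    - [0, 0.06, 0.007]
  yaw: [0, 0, 0, 0, 0, 0]
  claw: [1, 1, 1, 1, 1, 1]

```text
time_s: 36.98
tcp_pos: [0.627, 0.0434, 0.0358]
eef_rot: [172.0, -31.8, -76.8]
contact_force: [0.7, 0.7, -0.6]
gripper_width: 0.0006
gripper_force: 0.0
```

```bash
python3 jar.py; python3 st.py |egrep 'J|tip '
```

```text
(array([334, 360, 303, 327]), 539, array([-130.3,  265.4])) (array([334, 360, 302, 326]), 540, array([-131.6,  264. ]))
t 37.03 J [ 35.7  33.5 -24.3  30.6 -57.4 -47.2] tcp [0.6275 0.0437 0.0359] rot [172.  -31.8 -76.8] F [0.3 0.  0.2]
tip rack [-60. 113.] z over stool -6
```

Jar back within 2 mm and standing freely. Lifting clear.

>>> step_arm:
  xyz:
    - [0.1, 0.06, -0.15]
    - [0.3, 0.1, -0.45]
    - [0.52, 0.14, -0.82]
    - [0.52, 0.14, -0.82]
    - [0.52, 0.14, -0.82]
    - [0.52, 0.14, -0.82]
    - [0.52, 0.14, -0.82]
  yaw: [0, 0, 0, 0, 0, 0, 0]
  claw: [1, 1, 1, 1, 1, 1, 1]

```text
time_s: 37.62
tcp_pos: [0.6243, 0.0424, 0.2344]
eef_rot: [172.4, -31.7, -77.0]
contact_force: [1.1, -0.3, -0.7]
gripper_width: 0.0002
gripper_force: 0.0
```

```bash
python3 jar.py; python3 b3.py 1.5 0.7|grep now; python3 tab.py|head -3;python3 st.py|egrep 'J|tip '; python3 - <<'E'
from h import *
a=np.load('scene0.npz')['p'].astype(int);b=np.load('scene_last.npz')['p'].astype(int)
m=(abs(a-b).max(2)>40).astype('u1');m[:225]=0;n,_,st,c=cv2.connectedComponentsWithStats(m)
print([(s[:4].tolist(),int(s[4])) for s in st[1:] if s[4]>12])
E
```

```text
(array([334, 360, 303, 327]), 539, array([-130.3,  265.4])) (array([334, 360, 302, 326]), 538, array([-131.6,  264. ]))
scene_now 0.065 66 [1.9 0.3] 0.97
scene_now 0.085 81 [1.5 0.7] 0.75
scene_now 0.11 113 [1.3 0.9] 0.82
scene_now 0.18 56 [1.1 0.7] 0.92
scene_now 0.215 92 [0.8 1.6] 3.3
60 14 z max over stool 45
70 108 z max over stool 47
80 13 z max over stool 49
t 37.77 J [ 36.4  22.3 -13.   25.7 -77.6 -36.2] tcp [0.6228 0.0414 0.2309] rot [171.9 -31.8 -76.7] F [-0.3 -0.2 -0.5]
tip rack [-59. 108.] z over stool 189
[([240, 225, 7, 3], 14), ([285, 225, 65, 36], 1252), ([235, 229, 21, 17], 185), ([256, 239, 15, 25], 83), ([311, 239, 6, 6], 17), ([299, 243, 10, 13], 52), ([256, 260, 4, 7], 14), ([269, 268, 10, 5], 15), ([270, 268, 23, 38], 172), ([340, 302, 22, 11], 32), ([289, 305, 13, 7], 43), ([287, 311, 15, 7], 42)]
```

```bash
python3 -c "
from plant import job
print(job.close_job())"
```

```text
the job is handed in; nothing more can be done
None
```

The bottle stands upright against the back rail and the bar is fully home across its front. The gripper's body tipped the bottle about 3–5° twice before I lowered the push, and it dragged the jar about 15 mm, so I pushed the jar back to within 2 mm. To get low enough I tilted the tool by running the third joint up to its range limit several times. It read 71.71°, the stated limit. I handed the job in at about 38 s.

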